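Reload the bench nailer's magazine

ROBOT

A 6-joint arm with a two-finger parallel gripper is mounted at the origin on the work surface. World frame = base frame: x ahead of the robot, y to its left, z up, the work surface at z = 0. Lengths are in m, angles in rad, forces in N, time in s.
With the tool pointing down it reaches from about 0.25 to 0.725 m from the base axis. Payload 4 kg.
Tool frame: the origin (TCP) lies between the finger pads; the fingertips stand 11 mm ahead of it and the grasp point (between the pads) lies 8 mm behind it (bot.tip_extent is the distance from the TCP to the fingertips, in m); z points along the fingers, y is the line along which they close (so a half turn about z gives the same grasp; the last joint's range is limited). The gripper opens to 85 mm and grips with 20 to 120 N. Pads are 22 mm wide; open, the fingers measure 114 mm over their backs; the gripper's body (76 mm by 85 mm) begins 54 mm behind the grasp point. The pads swing forward as they close: fully open they stand 13 mm farther back than shut.
Start: joints at [1.213, 0.241, 0.005, 1.335, 0, 1.571], TCP at [0.175, 0.468, 0.242] pointing down, gripper open.
Joint ranges: [-2.72, 2.72], [-1.05, 1.87], [-1.09, 1.28], [-1.99, 2.15], [-1.42, 1.44], [-3.14, 3.14]. Speed limits (rad/s): [2.79, 2.79, 3.14, 3.14, 3.14, 3.14].

INTERFACE

Orientations are given as a unit quaternion [x, y, z, w].
In Python, from workcell import bot gives the robot as it stands. The module is installed in compiled form; this text tells all that it offers.
- The arm moves only by the tool drive_tool, never from a script. Its argument "rows" is a list of rows, each an object of numbers: "dx", "dy", "dz": the shift along the tool's x, y, z in units of 50 mm (1.0 is 50 mm); "wx", "wy", "wz": the turn, a rotation vector about the tool's x, y, z in units of 5 degrees (1.0 is 5 degrees); "hand": the finger opening in mm, from 0 to 85.4. A call has 1 to 20 rows; each row is the pose to reach, as a shift and turn from the pose commanded when the call began, along the tool's axes at that moment; what a row does not reach only later rows make up. A row lasts 1/10 s, in which the tool goes at most 50 mm and 8.59 degrees, less where a joint would pass 70% of its speed; a pose out of reach is approached as far as the arm can. A call with a gripper value outside its range is refused whole. The fingers move at their own pace and stop on an object; the grip force is fixed at half the most. Time passes only in rows, so rows that repeat a pose let the fingers close. It gives the time, the measured TCP pose, the force, the opening and the grip force at its end, in the units of the state.
- bot.get_obs(): the state, without advancing time (a new reading comes with each control period).
- bot.camera(name): name is "scene" or "top" or "wrist"; returns the picture (384x512x3 uint8, red, green, blue); there is no depth.
- bot.get_calibration(name): a dict with "vfov" (degrees; the focal length in pixels is half the picture's height over the tangent of half this angle, whatever the lens; pixels are square), "cx", "cy" (the principal point, pixels), "origin" and "rotation" of the camera in the world; the wrist camera has in their place "mount" (4x4, takes a point from camera to tool coordinates, whose origin is the TCP and whose axes are the flange's). Camera axes: x right, y up, looking along -z (the intrinsics and any distortion apply to the point x, -y, -z); pixel columns grow to the right and rows downward; lengths in m; the calibration is good to about 2 mm. A picture is of the moment at which its call begins: read the wrist's pose just before it. get_calibration takes no time and is no camera call.
- bot.job_done(): hands the job in; it is judged then, once.
Trained networks look in the newest picture that a camera, given by its name, has taken for a name from the list of things; names that differ only in an ending like _2 or _b are one class to them, and where a whole thing is asked for, a point or a joint stands for the part that bears it (a point fixed in the world has none). Each returns a list of dicts, best first, with "score" (0 to 1); they miss things now and then, are a little off and sometimes report something else, mostly with a low value. They report only what shows in the picture. A call takes as long as a camera call.
- bot.look_for(camera, thing): "extent" ([centre column, centre row, width, height] in pixels, round what is visible of it).
- bot.outline_of(camera, thing): "region" (384x512 bool, what is visible of it) and "extent" ([centre column, centre row, width, height] in pixels, round what is visible of it).
The state is a dict: "clock": time; "joint_pos": joint angles; "joint_vel": joint speeds; "tau": joint torques, N m; "eef_pos": TCP position; "tool_rot": TCP orientation; "ft_force": force on the tool from outside, world axes, zero at the start; "ft_torque": the same for the moment, N m; "grip_width": finger opening in m; "grasp_force": force on a finger pad.
Only numpy, scipy, OpenCV 4.12 (cv2) and the standard library are available. Lean on these libraries where they do the work, as an engineer would, in place of code of your own. Each camera call takes 0.05 s, during which the arm holds its last target. There are 200 camera calls.

TASK

Reload the crate nailer: first slide the magazine's rail fully open, take the old black stub out of the channel and put it in the scrap tray. With the rail open, draw every orange nail strip up out of the green rack and stand it, heads up, in the channel between the red follower and the rail, right down on the floor. Then push the rail fully home so that the strips press the follower back, and leave the hammer, tape core and jar where they are.

Things in the scene. Friction and masses are not known exactly. Their poses are not given: they have to be found in the camera images.
- magazine: fixed magazine of a bench nailer, lying flat. Origin: centre of its underside (grey base plate 100 mm (x) by 440 mm (y, from -232 to 208), 4 mm thick), z up. A straight channel open at the top runs along its own y at x = 0, red spring follower at the -y end, sliding rail with yellow grip at the +y end. A blue housing 90 mm wide and 85 mm tall (top knob 105 mm) stands at y from -0.320 to -0.234 m.
- channel_floor (a point): point on the channel's floor, at magazine x = y = 0, 4 mm above the bench; axes as the magazine. The channel is 14 mm wide inside; walls 6 mm thick up to 36 mm above the bench, then a flared lip up to 41 mm (33 mm wide over its outside). A strip standing in it has its top 64 mm above the bench, 23 mm out of the lip.
- rail (a joint): sliding rail that closes the +y side of the channel; 0 = closed (fully home), 0.118 m = fully open; it grows as the rail slides along the magazine's +y. Stiff: about 9 N moves it (up to 15 N with the spring behind the nails) and it stays where it is left. Its flat inner face stands at magazine y = 0.020 m + this value.
- rail_grip (a point): centre of the rail's yellow upright grip: 12 mm thick (magazine x), 26 mm long (magazine y), from 40 to 84 mm above the bench; this point is 60 mm above the bench and 13 mm on the +y side of the rail's inner face. It can be pinched from above across its 12 mm.
- follower (a joint): red spring follower in the channel; 0 = fully extended (rest), grows to 0.108 m as it is pushed back towards magazine -y; the spring pushes it towards +y with about 1.3 N at rest and 4.5 N more per 0.1 m.
- follower_face (a point): point on the follower's front face (the one towards the rail), 20 mm above the bench; at rest at magazine y = -0.090 m. The follower is 12 mm wide and ends 34 mm above the bench, below the walls' top. Between it and the rail there is 110 mm with the rail closed and 228 mm with the rail open.
- rack: loose green stock block 206 x 62 mm (own x, y), 38 mm tall, 0.9 kg; origin at the centre of its underside. Five upright slots, 14 mm (x) by 44 mm (y), at own x = -80, -40, 0, 40, 80 mm, slot floor 6 mm above its underside; a strip in a slot stands 28 mm out of the top.
- strip0: collated nail strip: 8 steel nails side by side in orange plastic bands, a flat plate 10 mm thick (own x), 40 mm long (own y) and 60 mm tall (own z, nail heads up); about 90 g. Origin: centre of its underside. At the start it stands in one of the rack's slots, its origin 6 mm above the rack's origin. May be absent.
- strip1: collated nail strip: 8 steel nails side by side in orange plastic bands, a flat plate 10 mm thick (own x), 40 mm long (own y) and 60 mm tall (own z, nail heads up); about 90 g. Origin: centre of its underside. At the start it stands in one of the rack's slots, its origin 6 mm above the rack's origin. May be absent.
- strip2: collated nail strip: 8 steel nails side by side in orange plastic bands, a flat plate 10 mm thick (own x), 40 mm long (own y) and 60 mm tall (own z, nail heads up); about 90 g. Origin: centre of its underside. At the start it stands in one of the rack's slots, its origin 6 mm above the rack's origin. May be absent.
- strip3: collated nail strip: 8 steel nails side by side in orange plastic bands, a flat plate 10 mm thick (own x), 40 mm long (own y) and 60 mm tall (own z, nail heads up); about 90 g. Origin: centre of its underside. At the start it stands in one of the rack's slots, its origin 6 mm above the rack's origin. May be absent.
- strip4: collated nail strip: 8 steel nails side by side in orange plastic bands, a flat plate 10 mm thick (own x), 40 mm long (own y) and 60 mm tall (own z, nail heads up); about 90 g. Origin: centre of its underside. At the start it stands in one of the rack's slots, its origin 6 mm above the rack's origin. May be absent.
- stub: left-over end of an old strip: 4 nails in black plastic bands, 10 mm thick (own x), 20 mm long (own y), 60 mm tall (own z); about 45 g. Origin: centre of its underside. At the start it stands in the magazine's channel between follower and rail.
- tray: loose steel scrap tray, 120 x 150 mm (own x, y), 40 mm tall, walls and floor 4 mm, open at the top; origin at the centre of its underside.
- hammer: hammer lying on the bench, a bystander
- tape: cardboard tape core, 100 mm across, 45 mm tall, a bystander
- jar: small jar, 48 mm across, 70 mm tall, a bystander

How it is judged:
By the outcome, as a careful person would: the job done as asked, in the order asked, and still so for the second after the job is handed in, with the robot touching nothing.
Of strip0, strip1, strip2, strip3, strip4 only 3 to 5 are there at a start; the rules pass over those that are not, and their reading is None.
At some moment in a run one of tray, rack may be knocked a few centimetres aside while the robot is not near it.
It also fails if it takes over 210 s, if anything falls off the work surface, if the arm or the gripper's body presses on something with over 40 N, if the wrist force passes 120 N, or if a joint passes its speed limit or range.

## Working session

There is one attempt and no reset: what is moved stays moved. The work goes in short steps, Python scripts to look and compute and a tool call to move; the robot and the scene stay as the last step left them, time stands still between calls to the robot, and variables do not carry over. Pictures are saved under pics/ and viewed, at most 14 in all, crops included, and the job is handed in when it is done.

Besides the shell and the picture viewer there is one more tool, called after ">>>" by a JSON object that holds its "name" and its "arguments". drive_tool: Moves the arm, as the interface text tells. Its arguments: {"type":"object","properties":{"rows":{"type":"array","items":{"type":"object","properties":{"dx":{"type":"number"},"dy":{"type":"number"},"dz":{"type":"number"},"wx":{"type":"number"},"wy":{"type":"number"},"wz":{"type":"number"},"hand":{"type":"number"}}}}},"required":["rows"]}

```bash
mkdir -p pics
cat > h.py <<'E'
import numpy as np, cv2
from workcell import bot
from scipy.spatial.transform import Rotation as R
def snap(n,f):
    o=bot.get_obs(); im=bot.camera(n); cv2.imwrite('pics/'+f+'.png',im[:,:,::-1]); return o,im
def cam(n,o=None):
    c=bot.get_calibration(n); f=192/np.tan(np.radians(c['vfov'])/2)
    if 'mount' in c:
        T=np.eye(4); T[:3,:3]=R.from_quat(o['tool_rot']).as_matrix(); T[:3,3]=o['eef_pos']; T=T@np.array(c['mount']); return f,c['cx'],c['cy'],T[:3,3],T[:3,:3],c
    return f,c['cx'],c['cy'],np.array(c['origin']),np.array(c['rotation']),c
def p2w(n,u,v,z,o=None):
    f,cx,cy,C,M,c=cam(n,o); d=M@np.array([(u-cx)/f,-(v-cy)/f,-1]); return C+d*(z-C[2])/d[2]
def w2p(n,P,o=None):
    f,cx,cy,C,M,c=cam(n,o); q=M.T@(np.array(P)-C); return np.array([cx+f*q[0]/-q[2],cy-f*q[1]/-q[2]])
E
python3 - <<'E'
from h import *
for n in('top','scene','wrist'):
    o,im=snap(n,n+'0'); c=bot.get_calibration(n); print(n,c)
    for t in ['magazine','rail_grip','follower','rack','strip0','stub','tray','hammer','tape','jar']:
        print(t,[(round(d['score'],2),np.round(d['extent']).astype(int).tolist()) for d in bot.look_for(n,t)][:6]) if n=='top' else 0
print(bot.get_obs())
E
```

```text
top {'vfov': 42.66166745855176, 'cx': 252.9178368103892, 'cy': 191.05544320477688, 'origin': array([0.38004678, 0.02291867, 1.357068  ]), 'rotation': array([-0.07346929,  0.05714663,  0.71426152, -0.69366203])}
magazine [(0.77, [317, 194, 202, 50]), (0.38, [170, 153, 54, 85])]
rail_grip [(0.43, [272, 192, 7, 14])]
follower [(0.51, [330, 194, 10, 5])]
rack [(0.59, [163, 248, 46, 80]), (0.49, [304, 133, 36, 36])]
strip0 [(0.57, [154, 262, 20, 11]), (0.44, [170, 219, 15, 4]), (0.44, [160, 250, 21, 6])]
stub [(0.49, [301, 192, 12, 12])]
tray [(0.82, [328, 269, 71, 60]), (0.49, [272, 194, 5, 10]), (0.46, [169, 150, 55, 89])]
hammer [(0.66, [170, 151, 54, 89])]
tape [(0.73, [302, 132, 36, 40]), (0.6, [261, 267, 17, 16])]
jar [(0.57, [261, 268, 16, 18])]
scene {'vfov': 48.869171175965846, 'cx': 253.74352067447825, 'cy': 185.61575813012504, 'origin': array([1.19287248, 0.20770203, 0.95578051]), 'rotation': array([0.17466926, 0.24038913, 0.7564463 , 0.58266004])}
wrist {'vfov': 58.247728175672904, 'cx': 252.51075897971603, 'cy': 187.74793303999417, 'mount': array([[-9.42400928e-04,  9.4499798
[... 300 characters left out ...]
00]])}
{'clock': 0.65, 'joint_pos': array([1.21299776e+00, 2.40522868e-01, 5.00669411e-03, 1.33519296e+00,
       4.49407695e-05, 1.57082077e+00]), 'joint_vel': array([-0.00050912,  0.00058714,  0.00045586, -0.00132706,  0.00111126,
       -0.00105957]), 'tau': array([-8.49659718e-04, -3.72029293e+01,  2.52611732e+01,  9.97421375e-04,
       -3.73623777e-05, -3.89763827e-06]), 'eef_pos': array([0.1750961 , 0.46834466, 0.24234759]), 'tool_rot': array([ 1.77958553e-01,  9.84037982e-01,  4.69003098e-05, -1.43542618e-05]), 'ft_force': array([-0.17747543,  0.71570164,  0.19705426]), 'ft_torque': array([-0.05960419, -0.0128841 , -0.01396723]), 'grasp_force': 0.0, 'grip_width': 0.08499155523602318}
```

View pics/top0.png

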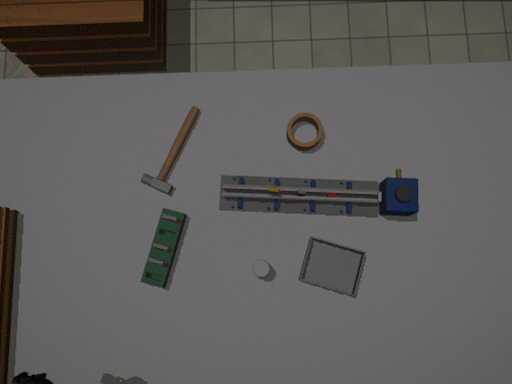

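View pics/scene0.png

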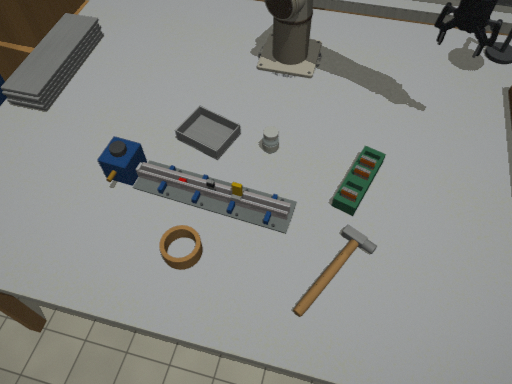

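The top view shows the magazine lying along image columns 220–378, row about 195, with the follower at (331,194), stub at (301,192) and grip at (273,190). The rack at (163,248) seems to hold 3 strips. The tray is at (332,267), the jar at (261,268), the hammer at (170,150) and the tape at (305,132).

```bash
sed -i "s/np.array(c\['rotation'\]),c/R.from_quat(c['rotation']).as_matrix(),c/" h.py
python3 - <<'E'
from h import *
print(cam('top')[4].round(3))
for n,u,v,z in [('grip',273,190,.084),('stub',301,192,.064),('foll',331,194,.034),('plateTL',221,175,.004),('plateBL',220,210,.004),('plateTR',379,181,.004),('plateBR',379,216,.004),('rackT',174,209,.038),('rackTR',187,212,.038),('rackBL',142,283,.038),('rackBR',166,288,.038),('s1',170,218,.066),('s2',161,247,.066),('s3',157,262,.066),('tray',333,267,.04),('jar',261,269,.07),('hammerhead',157,184,.02),('tape',305,131,.04)]:
    print(n,p2w('top',u,v,z).round(3))
im=cv2.imread('pics/top0.png'); cv2.imwrite('pics/c1.png',cv2.resize(im[200:295,130:250],None,fx=6,fy=6,interpolation=cv2.INTER_CUBIC))
E
```

```text
[[-0.027  0.983 -0.184]
 [-0.999 -0.031 -0.02 ]
 [-0.026  0.184  0.983]]
grip [ 0.62  -0.004  0.084]
stub [ 0.616 -0.079  0.064]
foll [ 0.613 -0.162  0.034]
plateTL [0.683 0.14  0.004]
plateBL [0.583 0.144 0.004]
plateTR [ 0.651 -0.302  0.004]
plateBR [ 0.553 -0.295  0.004]
rackT [0.584 0.266 0.038]
rackTR [0.575 0.231 0.038]
rackBL [0.389 0.351 0.038]
rackBR [0.374 0.287 0.038]
s1 [0.556 0.272 0.066]
s2 [0.48  0.295 0.066]
s3 [0.441 0.305 0.066]
tray [ 0.416 -0.156  0.04 ]
jar [0.416 0.034 0.07 ]
hammerhead [0.659 0.317 0.02 ]
tape [ 0.792 -0.099  0.04 ]
```

View pics/c1.png

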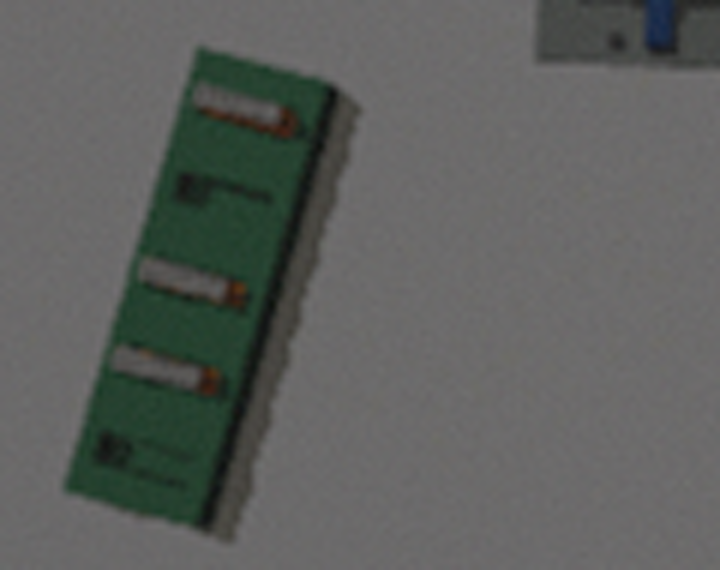

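```bash
cat >> h.py <<'E'
def go(x,y,z,ang):
    o=bot.get_obs(); M=R.from_quat(o['tool_rot']).as_matrix(); p=o['eef_pos']
    a=np.radians(ang); tx=np.array([np.cos(a),np.sin(a),0]); T=np.c_[tx,np.cross([0,0,-1],tx),[0,0,-1]]
    d=M.T@(np.array([x,y,z])-p)/.05; w=np.degrees(R.from_matrix(M.T@T).as_rotvec())/5
    print('d',d.round(3),'w',w.round(2),'t',round(o['clock'],2),'angnow',np.degrees(np.arctan2(M[1,0],M[0,0])).round(2))
E
python3 -c "
from h import *
go(.621,-.025,.24,86)"
```

```text
d [-11.809  -6.119   0.046] w [ 0.  -0.  14.7] t 0.65 angnow 159.5
```

>>> {"name": "drive_tool", "arguments": {"rows": [{"dx":-11.8,"dy":-6.1,"dz":0,"wz":14.7},{"dx":-11.8,"dy":-6.1,"dz":0,"wz":14.7},{"dx":-11.8,"dy":-6.1,"dz":0,"wz":14.7},{"dx":-11.8,"dy":-6.1,"dz":0,"wz":14.7},{"dx":-11.8,"dy":-6.1,"dz":0,"wz":14.7},{"dx":-11.8,"dy":-6.1,"dz":0,"wz":14.7},{"dx":-11.8,"dy":-6.1,"dz":0,"wz":14.7},{"dx":-11.8,"dy":-6.1,"dz":0,"wz":14.7},{"dx":-11.8,"dy":-6.1,"dz":0,"wz":14.7},{"dx":-11.8,"dy":-6.1,"dz":0,"wz":14.7},{"dx":-11.8,"dy":-6.1,"dz":0,"wz":14.7},{"dx":-11.8,"dy":-6.1,"dz":0,"wz":14.7},{"dx":-11.8,"dy":-6.1,"dz":0,"wz":14.7},{"dx":-11.8,"dy":-6.1,"dz":0,"wz":14.7},{"dx":-11.8,"dy":-6.1,"dz":0,"wz":14.7},{"dx":-11.8,"dy":-6.1,"dz":0,"wz":14.7},{"dx":-11.8,"dy":-6.1,"dz":0,"wz":14.7}]}}

```text
invalid input at $.rows[0]: expected keys dx, dy, dz, wx, wy, wz, hand
```

Run:
```python
from h import *
o,im=snap('wrist','w1'); print(o['eef_pos'],o['clock'],o['ft_force'])
for t in ['magazine','rail_grip','follower','stub','channel_floor']:
    for d in bot.look_for('wrist',t)[:2]: print(t,d['score'],np.round(d['extent'],1))
```

```text
[0.1750961  0.46834466 0.24234759] 0.65 [-0.17747543  0.71570164  0.19705426]
```

View pics/w1.png

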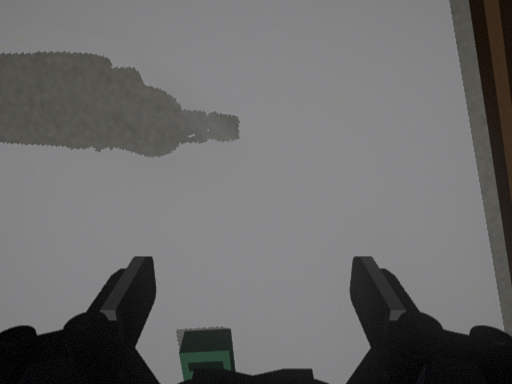

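The move was refused because every row needs all seven keys. This picture is still the start pose: fingers at the bottom, open bench, the rack's end at (205,350).

>>> {"name": "drive_tool", "arguments": {"rows": [{"dx":-11.8,"dy":-6.1,"dz":0,"wx":0,"wy":0,"wz":14.7,"hand":50},{"dx":-11.8,"dy":-6.1,"dz":0,"wx":0,"wy":0,"wz":14.7,"hand":50},{"dx":-11.8,"dy":-6.1,"dz":0,"wx":0,"wy":0,"wz":14.7,"hand":50},{"dx":-11.8,"dy":-6.1,"dz":0,"wx":0,"wy":0,"wz":14.7,"hand":50},{"dx":-11.8,"dy":-6.1,"dz":0,"wx":0,"wy":0,"wz":14.7,"hand":50},{"dx":-11.8,"dy":-6.1,"dz":0,"wx":0,"wy":0,"wz":14.7,"hand":50},{"dx":-11.8,"dy":-6.1,"dz":0,"wx":0,"wy":0,"wz":14.7,"hand":50},{"dx":-11.8,"dy":-6.1,"dz":0,"wx":0,"wy":0,"wz":14.7,"hand":50},{"dx":-11.8,"dy":-6.1,"dz":0,"wx":0,"wy":0,"wz":14.7,"hand":50},{"dx":-11.8,"dy":-6.1,"dz":0,"wx":0,"wy":0,"wz":14.7,"hand":50},{"dx":-11.8,"dy":-6.1,"dz":0,"wx":0,"wy":0,"wz":14.7,"hand":50},{"dx":-11.8,"dy":-6.1,"dz":0,"wx":0,"wy":0,"wz":14.7,"hand":50},{"dx":-11.8,"dy":-6.1,"dz":0,"wx":0,"wy":0,"wz":14.7,"hand":50},{"dx":-11.8,"dy":-6.1,"dz":0,"wx":0,"wy":0,"wz":14.7,"hand":50},{"dx":-11.8,"dy":-6.1,"dz":0,"wx":0,"wy":0,"wz":14.7,"hand":50},{"dx":-11.8,"dy":-6.1,"dz":0,"wx":0,"wy":0,"wz":14.7,"hand":50}]}}

```text
clock: 2.55
eef_pos: [0.6205, -0.0239, 0.2418]
tool_rot: [0.731, 0.682, -0.0, -0.001]
ft_force: [-0.4, -0.3, 0.5]
grip_width: 0.05
grasp_force: 0.0
```

Run:
```python
from h import *
o,im=snap('wrist','w2'); print(o['eef_pos'],o['clock'],o['ft_force'])
for t in ['magazine','rail_grip','follower','stub']:
    for d in bot.look_for('wrist',t)[:2]: print(t,d['score'],np.round(d['extent'],1))
```

```text
[ 0.62050894 -0.02386078  0.24180248] 2.55 [-0.42853603 -0.26919627  0.50501408]
magazine 0.62 [253.8 186.6 108.3 373.1]
rail_grip 0.83 [257.1 142.1  34.7  42.7]
follower 0.65 [253.7 269.9  11.4  29.1]
stub 0.55 [252.5 212.7  12.8  41.7]
```

View pics/w2.png

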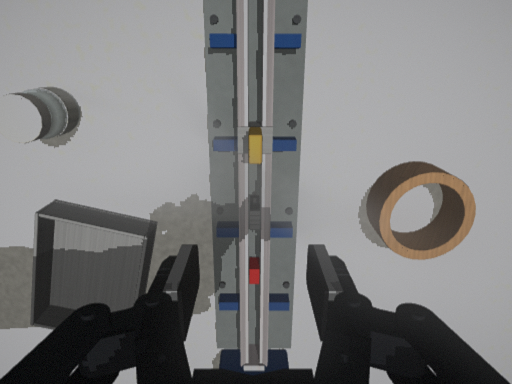

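The wrist view shows the channel centred on col 255, yellow grip (256,146), stub (254,212), follower (254,270), tray left, tape right.

Run:
```python
from h import *
o=bot.get_obs(); p=lambda u,v,z:p2w('wrist',u,v,z,o).round(4)
im=cv2.imread('pics/w2.png').astype(int)
print('yellow')
b,g,r=im[...,0],im[...,1],im[...,2]
m=(r>120)&(b<80)&(g>80); m[:,300:]=0
ys,xs=np.nonzero(m); print(xs.min(),xs.max(),ys.min(),ys.max())
for v in range(ys.min(),ys.max()+1,4):
    q=xs[ys==v]; print(v,q.min(),q.max(),im[v,256,::-1]) if len(q) else 0
g_=cv2.imread('pics/w2.png',0)
for v in (20,80,180,225,300,340): print(v,g_[v,228:284].tolist())
print('grip top',p(256,145,.084)); print('foll',p(254,258,.034)); print('stub',p(254,212,.064))
print('line',p(255.5,10,.041),p(254.5,350,.041))
```

```text
yellow
249 261 135 163
135 249 261 [148 123  58]
139 249 261 [167 146  70]
143 249 261 [166 145  69]
147 249 261 [166 144  71]
151 249 261 [166 145  74]
155 249 261 [164 142  74]
159 249 261 [164 142  79]
163 257 259 [135 119  81]
20 [108, 110, 111, 111, 107, 67, 61, 65, 98, 131, 136, 134, 132, 133, 130, 136, 167, 168, 168, 141, 97, 108, 109, 108, 108, 109, 106, 109, 104, 66, 62, 61, 62, 58, 63, 114, 168, 171, 167, 138, 125, 123, 126, 125, 128, 134, 128, 105, 105, 105, 104, 104, 103, 104, 104, 104]
80 [112, 110, 111, 113, 110, 70, 62, 63, 69, 114, 138, 140, 138, 135, 140, 140, 165, 173, 172, 145, 100, 106, 110, 111, 109, 110, 108, 109, 107, 67, 62, 63, 63, 62, 92, 171, 173, 172, 154, 132, 128, 131, 133, 135, 139, 125, 104, 105, 104, 104, 105, 106, 104, 105, 101, 102]
180 [115, 115, 113, 113, 115, 110, 92, 88, 90, 91, 119, 132, 137, 137, 138, 138, 142, 158, 159, 157, 106, 109, 111, 111, 112, 114, 109, 96, 94, 88, 87, 86, 89, 104, 156, 159, 157, 132, 132, 132, 131, 131, 134, 124, 113, 113, 113, 113, 113, 114, 113, 112, 114, 115, 113, 115]
225 [56, 55, 54, 54, 54, 54, 51, 56, 52, 53, 59
[... 173 characters left out ...]
, 74, 75, 75]
300 [40, 38, 37, 41, 37, 40, 41, 40, 40, 41, 35, 64, 127, 136, 135, 133, 134, 151, 166, 164, 106, 106, 109, 110, 109, 109, 108, 72, 68, 67, 65, 74, 139, 167, 164, 139, 127, 126, 126, 132, 135, 56, 36, 44, 41, 40, 41, 42, 41, 43, 43, 44, 40, 40, 42, 42]
340 [106, 107, 101, 104, 105, 108, 108, 106, 106, 69, 63, 70, 113, 134, 134, 130, 131, 141, 163, 163, 126, 106, 106, 109, 107, 109, 104, 71, 66, 65, 66, 92, 161, 166, 153, 126, 123, 126, 128, 135, 109, 107, 106, 106, 105, 106, 107, 106, 108, 105, 106, 104, 107, 106, 106, 109]
grip top [6.243e-01 3.000e-04 8.400e-02]
foll [ 0.6135 -0.1385  0.034 ]
stub [ 0.618  -0.0699  0.064 ]
line [0.6315 0.1097 0.041 ] [ 0.6057 -0.2618  0.041 ]
```

```bash
python3 -c "
from h import *
o=bot.get_obs()
print(p2w('wrist',255.5,149.5,.084,o))
go(.6238,-.0045,.057,86)"
```

```text
[ 0.62362941 -0.00354403  0.084     ]
d [0.368 0.041 3.719] w [ 0.01 -0.    0.02] t 2.8 angnow 86.1
```

>>> {"name": "drive_tool", "arguments": {"rows": [{"dx":0.38,"dy":0.04,"dz":1,"wx":0,"wy":0,"wz":0,"hand":50},{"dx":0.38,"dy":0.04,"dz":2,"wx":0,"wy":0,"wz":0,"hand":50},{"dx":0.38,"dy":0.04,"dz":2.8,"wx":0,"wy":0,"wz":0,"hand":50},{"dx":0.38,"dy":0.04,"dz":3.4,"wx":0,"wy":0,"wz":0,"hand":50},{"dx":0.38,"dy":0.04,"dz":3.7,"wx":0,"wy":0,"wz":0,"hand":50},{"dx":0.38,"dy":0.04,"dz":3.7,"wx":0,"wy":0,"wz":0,"hand":5},{"dx":0.38,"dy":0.04,"dz":3.7,"wx":0,"wy":0,"wz":0,"hand":5},{"dx":0.38,"dy":0.04,"dz":3.7,"wx":0,"wy":0,"wz":0,"hand":5},{"dx":0.38,"dy":0.04,"dz":3.7,"wx":0,"wy":0,"wz":0,"hand":5},{"dx":0.38,"dy":0.04,"dz":3.7,"wx":0,"wy":0,"wz":0,"hand":5},{"dx":0.38,"dy":0.04,"dz":3.7,"wx":0,"wy":0,"wz":0,"hand":5}]}}

```text
clock: 3.9
eef_pos: [0.6237, -0.0046, 0.059]
tool_rot: [0.731, 0.682, 0.0, -0.0]
ft_force: [-5.1, 2.6, 3.4]
grip_width: 0.0109
grasp_force: 62.0
```

>>> {"name": "drive_tool", "arguments": {"rows": [{"dx":0.2,"dy":0,"dz":0,"wx":0,"wy":0,"wz":0,"hand":5},{"dx":0.5,"dy":0,"dz":0,"wx":0,"wy":0,"wz":0,"hand":5},{"dx":0.8,"dy":0,"dz":0,"wx":0,"wy":0,"wz":0,"hand":5},{"dx":1.1,"dy":0,"dz":0,"wx":0,"wy":0,"wz":0,"hand":5},{"dx":1.4,"dy":0,"dz":0,"wx":0,"wy":0,"wz":0,"hand":5},{"dx":1.6,"dy":0,"dz":0,"wx":0,"wy":0,"wz":0,"hand":5},{"dx":1.7,"dy":0,"dz":0,"wx":0,"wy":0,"wz":0,"hand":5},{"dx":1.75,"dy":0,"dz":0,"wx":0,"wy":0,"wz":0,"hand":5},{"dx":1.8,"dy":0,"dz":0,"wx":0,"wy":0,"wz":0,"hand":5},{"dx":1.8,"dy":0,"dz":0,"wx":0,"wy":0,"wz":0,"hand":5},{"dx":1.8,"dy":0,"dz":0,"wx":0,"wy":0,"wz":0,"hand":5}]}}

```text
clock: 5.0
eef_pos: [0.63, 0.0821, 0.0589]
tool_rot: [0.732, 0.681, -0.001, 0.001]
ft_force: [-5.4, -6.1, 3.9]
grip_width: 0.0117
grasp_force: 62.1
```

>>> {"name": "drive_tool", "arguments": {"rows": [{"dx":0.05,"dy":0,"dz":0,"wx":0,"wy":0,"wz":0,"hand":5},{"dx":0.1,"dy":0,"dz":0,"wx":0,"wy":0,"wz":0,"hand":5},{"dx":0.1,"dy":0,"dz":0,"wx":0,"wy":0,"wz":0,"hand":5}]}}

```text
clock: 5.3
eef_pos: [0.6304, 0.0869, 0.059]
tool_rot: [0.732, 0.681, -0.002, 0.002]
ft_force: [-4.7, -7.3, 4.2]
grip_width: 0.0115
grasp_force: 62.1
```

>>> {"name": "drive_tool", "arguments": {"rows": [{"dx":0.05,"dy":0,"dz":0,"wx":0,"wy":0,"wz":0,"hand":5},{"dx":0.1,"dy":0,"dz":0,"wx":0,"wy":0,"wz":0,"hand":5},{"dx":0.1,"dy":0,"dz":0,"wx":0,"wy":0,"wz":0,"hand":5}]}}

```text
clock: 5.6
eef_pos: [0.6304, 0.087, 0.059]
tool_rot: [0.733, 0.68, -0.005, 0.005]
ft_force: [-6.0, -19.1, 4.9]
grip_width: 0.0114
grasp_force: 62.4
```

>>> {"name": "drive_tool", "arguments": {"rows": [{"dx":-0.08,"dy":0,"dz":0,"wx":0,"wy":0,"wz":0,"hand":45},{"dx":-0.08,"dy":0,"dz":0,"wx":0,"wy":0,"wz":0,"hand":45},{"dx":-0.08,"dy":0,"dz":0,"wx":0,"wy":0,"wz":0,"hand":45},{"dx":-0.08,"dy":0,"dz":-1,"wx":0,"wy":0,"wz":0,"hand":45},{"dx":-0.5,"dy":0,"dz":-1.6,"wx":0,"wy":0,"wz":0,"hand":45},{"dx":-1.3,"dy":0,"dz":-1.8,"wx":0,"wy":0,"wz":0,"hand":45},{"dx":-2.2,"dy":0,"dz":-1.8,"wx":0,"wy":0,"wz":0,"hand":45},{"dx":-2.7,"dy":0,"dz":-1.8,"wx":0,"wy":0,"wz":0,"hand":45},{"dx":-2.7,"dy":0,"dz":-1.8,"wx":0,"wy":0,"wz":0,"hand":45},{"dx":-2.7,"dy":0,"dz":-1.8,"wx":0,"wy":0,"wz":0,"hand":45}]}}

```text
clock: 6.6
eef_pos: [0.6222, -0.0399, 0.1476]
tool_rot: [0.731, 0.682, 0.001, 0.0]
ft_force: [1.1, 0.8, 0.2]
grip_width: 0.0449
grasp_force: 0.0
```

Run:
```python
from h import *
o,im=snap('wrist','w3'); print(o['eef_pos'],o['clock'],o['ft_force'])
for t in ['rail_grip','follower','stub','tray']:
    for d in bot.look_for('wrist',t)[:2]: print(t,d['score'],np.round(d['extent'],1))
cv2.imwrite('pics/w3c.png',cv2.resize(cv2.imread('pics/w3.png')[60:330,190:320],None,fx=2.2,fy=2.2,interpolation=cv2.INTER_CUBIC))
```

```text
[ 0.62222147 -0.03988787  0.14764095] 6.6 [1.05008805 0.76413946 0.20072113]
rail_grip 0.61 [254.1  14.3  56.1  28. ]
follower 0.9 [250.8 311.6  15.3  39. ]
stub 0.75 [250.2 239.3  15.5  57.7]
```

View pics/w3c.png

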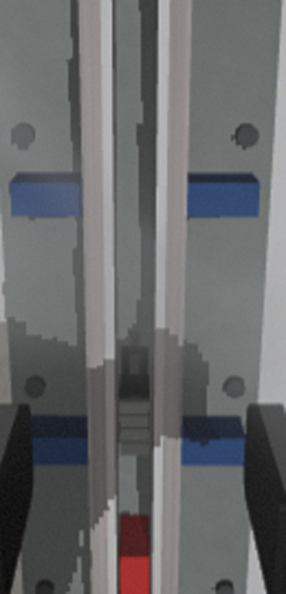

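The crop shows the stub's top face at about image rows 241–265, col 251, its front face above that, and the follower's front from row 294.

Run:
```python
from h import *
o=bot.get_obs()
for q in [(251,241,.064),(251,265,.064),(251,316,.034)]: print(p2w('wrist',*q,o).round(4))
g=cv2.imread('pics/w3.png',0)
for v in (80,150,220,290): print(v,g[v,222:284].tolist())
print(g[200:280,251].tolist())
```

```text
[ 0.6182 -0.0667  0.064 ]
[ 0.6168 -0.0857  0.064 ]
[ 0.6119 -0.1543  0.034 ]
80 [115, 72, 64, 77, 135, 140, 143, 144, 143, 140, 141, 142, 141, 146, 176, 177, 177, 178, 177, 80, 79, 111, 110, 113, 112, 112, 110, 109, 110, 110, 110, 109, 69, 63, 62, 63, 64, 64, 64, 95, 174, 177, 178, 177, 164, 139, 133, 134, 134, 137, 136, 136, 141, 146, 137, 110, 107, 108, 108, 109, 112, 111]
150 [93, 95, 93, 91, 83, 105, 137, 139, 141, 141, 141, 141, 144, 142, 144, 164, 168, 168, 166, 124, 91, 113, 114, 113, 113, 112, 112, 110, 111, 114, 113, 81, 76, 75, 75, 77, 74, 72, 82, 173, 178, 174, 175, 166, 140, 137, 137, 139, 141, 139, 140, 146, 145, 81, 69, 70, 73, 72, 72, 73, 71, 72]
220 [80, 80, 79, 78, 81, 78, 83, 130, 134, 137, 138, 139, 140, 141, 139, 142, 162, 164, 164, 161, 103, 78, 81, 68, 63, 61, 62, 65, 63, 65, 65, 65, 64, 65, 64, 73, 84, 82, 103, 112, 114, 114, 108, 103, 103, 103, 103, 103, 102, 100, 96, 93, 90, 87, 87, 89, 89, 91, 95, 99, 113, 115]
290 [66, 65, 65, 66, 69, 65, 64, 66, 75, 89, 86, 83, 84, 89, 88, 82, 90, 130, 172, 173, 144, 86, 106, 109, 110, 110, 109, 109, 108, 110, 107, 74, 67, 68, 70, 64, 69, 120, 171, 174, 173, 163, 135, 137, 138, 137, 133, 135, 139, 134, 113, 111, 109, 109, 111, 110, 107, 109, 110, 109, 109, 110]
[113, 115, 112, 111, 111, 111, 114, 93, 88, 90, 83, 78, 79, 81, 77, 78, 77, 72, 66, 66, 65, 73, 71, 68, 68, 67, 66, 65, 64, 62, 49, 44, 45, 43, 39, 37, 40, 36, 35, 41, 51, 52, 65, 77, 80, 82, 78, 79, 66, 76, 81, 82, 80, 80, 64, 73, 80, 79, 81, 82, 67, 71, 76, 79, 78, 78, 86, 102, 109, 110, 108, 109, 111, 108, 108, 109, 110, 109, 110, 109]
```

```bash
python3 -c "
from h import *
o=bot.get_obs()
for v,u in ((80,250.6),(150,250.8),(290,250.3)): print(p2w('wrist',u,v,.041,o).round(4))
go(.618,-.0765,.056,86)"
```

```text
[0.6252 0.0391 0.041 ]
[ 0.6221 -0.0076  0.041 ]
[ 0.6136 -0.123   0.041 ]
d [-0.761 -0.027  1.824] w [-0.   -0.    0.02] t 6.85 angnow 86.12
```

>>> {"name": "drive_tool", "arguments": {"rows": [{"dx":-0.76,"dy":-0.03,"dz":0.3,"wx":0,"wy":0,"wz":0,"hand":35},{"dx":-0.76,"dy":-0.03,"dz":1,"wx":0,"wy":0,"wz":0,"hand":35},{"dx":-0.76,"dy":-0.03,"dz":1.5,"wx":0,"wy":0,"wz":0,"hand":35},{"dx":-0.76,"dy":-0.03,"dz":1.82,"wx":0,"wy":0,"wz":0,"hand":35},{"dx":-0.76,"dy":-0.03,"dz":1.82,"wx":0,"wy":0,"wz":0,"hand":2},{"dx":-0.76,"dy":-0.03,"dz":1.82,"wx":0,"wy":0,"wz":0,"hand":2},{"dx":-0.76,"dy":-0.03,"dz":1.82,"wx":0,"wy":0,"wz":0,"hand":2},{"dx":-0.76,"dy":-0.03,"dz":1.82,"wx":0,"wy":0,"wz":0,"hand":2},{"dx":-0.76,"dy":-0.03,"dz":1.82,"wx":0,"wy":0,"wz":0,"hand":2}]}}

```text
clock: 7.75
eef_pos: [0.6183, -0.0778, 0.0574]
tool_rot: [0.731, 0.682, 0.001, 0.001]
ft_force: [-0.2, 0.6, -0.5]
grip_width: 0.0084
grasp_force: 60.4
```

>>> {"name": "drive_tool", "arguments": {"rows": [{"dx":0,"dy":0,"dz":-0.4,"wx":0,"wy":0,"wz":0,"hand":2},{"dx":0,"dy":0,"dz":-1,"wx":0,"wy":0,"wz":0,"hand":2},{"dx":0,"dy":0,"dz":-1.7,"wx":0,"wy":0,"wz":0,"hand":2},{"dx":0,"dy":0,"dz":-2.2,"wx":0,"wy":0,"wz":0,"hand":2},{"dx":0,"dy":0,"dz":-2.2,"wx":0,"wy":0,"wz":0,"hand":2}]}}

```text
clock: 8.25
eef_pos: [0.6206, -0.0783, 0.1719]
tool_rot: [0.731, 0.682, 0.003, 0.004]
ft_force: [0.5, -0.6, 0.2]
grip_width: 0.0084
grasp_force: 60.6
```

Run:
```python
from h import *
o,im=snap('top','t2'); print(o['grip_width'],o['grasp_force'])
for t in ['tray','rack']:
    d=bot.outline_of('top',t)[0]; ys,xs=np.nonzero(d['region']); print(t,d['score'],cv2.minAreaRect(np.c_[xs,ys].astype(np.float32)),p2w('top',xs.mean(),ys.mean(),.02))
go(.42,-.157,.16,86)
```

```text
0.008355114258413378 60.63164234161377
tray 0.65 ((359.5, 267.5), (35.0, 9.0), 90.0) [ 0.42271829 -0.22572789  0.02      ]
rack 0.62 ((163.06201171875, 248.0189208984375), (26.035634994506836, 78.62566375732422), 16.966148376464844) [0.47885196 0.29937258 0.02      ]
d [-1.854 -3.824  0.118] w [-0.01 -0.   -0.  ] t 8.4 angnow 86.0
```

>>> {"name": "drive_tool", "arguments": {"rows": [{"dx":-0.3,"dy":-1,"dz":0,"wx":0,"wy":0,"wz":0,"hand":2},{"dx":-0.6,"dy":-2,"dz":0,"wx":0,"wy":0,"wz":0,"hand":2},{"dx":-0.9,"dy":-3,"dz":0,"wx":0,"wy":0,"wz":0,"hand":2},{"dx":-1,"dy":-3.8,"dz":0,"wx":0,"wy":0,"wz":0,"hand":2},{"dx":-1,"dy":-3.8,"dz":0,"wx":0,"wy":0,"wz":0,"hand":2},{"dx":-1,"dy":-3.8,"dz":0,"wx":0,"wy":0,"wz":0,"hand":2}]}}

```text
clock: 9.0
eef_pos: [0.4227, -0.1144, 0.1652]
tool_rot: [0.732, 0.682, -0.001, -0.001]
ft_force: [0.5, 0.1, -0.5]
grip_width: 0.0084
grasp_force: 60.6
```

Run:
```python
from h import *
o,im=snap('wrist','w4'); print(o['eef_pos'],o['grip_width'],o['grasp_force'])
for d in bot.look_for('wrist','tray')[:2]: print(d)
```

```text
[ 0.42268884 -0.11436501  0.16516004] 0.008442193925572043 60.63713192939758
{'extent': [262.1, 206.4, 182.1, 179.7], 'score': 0.94}
{'extent': [233.8, 8.1, 52.3, 16.2], 'score': 0.74}
```

View pics/w4.png

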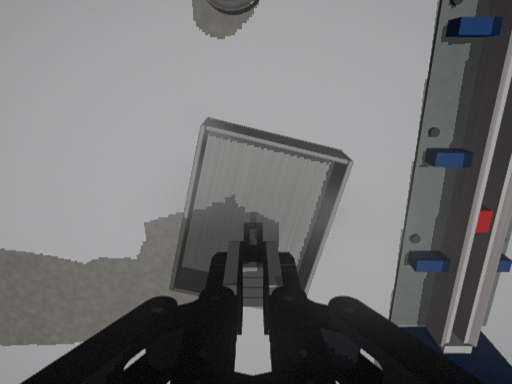

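Tray rim corners at (207,124), (351,160), (172,290), about (308,300); the stub is held in the fingers at (253,285).

Run:
```python
from h import *
o=bot.get_obs()
for q in [(207,124),(351,160),(172,290),(308,305)]: print(p2w('wrist',*q,.04,o).round(3))
c=p2w('wrist',260,214,.04,o); print(c); go(c[0],c[1],.054,86)
```

```text
[ 0.394 -0.066  0.04 ]
[ 0.502 -0.101  0.04 ]
[ 0.347 -0.208  0.04 ]
[ 0.466 -0.233  0.04 ]
[ 0.42908556 -0.14139683  0.04      ]
d [-0.53   0.106  2.242] w [0.01 0.   0.  ] t 9.1 angnow 86.01
```

>>> {"name": "drive_tool", "arguments": {"rows": [{"dx":-0.75,"dy":0.1,"dz":0.5,"wx":0,"wy":0,"wz":0,"hand":2},{"dx":-0.75,"dy":0.1,"dz":1,"wx":0,"wy":0,"wz":0,"hand":2},{"dx":-0.75,"dy":0.1,"dz":1.5,"wx":0,"wy":0,"wz":0,"hand":2},{"dx":-0.75,"dy":0.1,"dz":1.9,"wx":0,"wy":0,"wz":0,"hand":2},{"dx":-0.75,"dy":0.1,"dz":2.1,"wx":0,"wy":0,"wz":0,"hand":2},{"dx":-0.75,"dy":0.1,"dz":2.1,"wx":0,"wy":0,"wz":0,"hand":2},{"dx":-0.75,"dy":0.1,"dz":2.1,"wx":0,"wy":0,"wz":0,"hand":30},{"dx":-0.75,"dy":0.1,"dz":2.1,"wx":0,"wy":0,"wz":0,"hand":30},{"dx":-0.75,"dy":0.1,"dz":2.1,"wx":0,"wy":0,"wz":0,"hand":30},{"dx":-0.75,"dy":0.1,"dz":1.6,"wx":0,"wy":0,"wz":0,"hand":30},{"dx":-0.75,"dy":0.1,"dz":0.8,"wx":0,"wy":0,"wz":0,"hand":30},{"dx":-0.75,"dy":0.1,"dz":0,"wx":0,"wy":0,"wz":0,"hand":30},{"dx":-0.75,"dy":0.1,"dz":-1,"wx":0,"wy":0,"wz":0,"hand":30},{"dx":-0.75,"dy":0.1,"dz":-1,"wx":0,"wy":0,"wz":0,"hand":30}]}}

```text
clock: 10.5
eef_pos: [0.4312, -0.1538, 0.2241]
tool_rot: [0.731, 0.682, 0.004, 0.007]
ft_force: [1.0, -0.5, -0.5]
grip_width: 0.0297
grasp_force: 0.0
```

Run:
```python
from h import *
o,im=snap('wrist','w5'); 
for t in('stub','tray'): print(t,bot.look_for('wrist',t)[:2])
go(.50,.24,.215,74)
```

```text
stub [{'extent': [246.9, 163.4, 9.8, 31.2], 'score': 0.65}]
tray [{'extent': [245.5, 157.7, 155.8, 178.2], 'score': 0.94}]
d [7.928 0.908 0.035] w [0.02 0.   2.4 ] t 10.65 angnow 86.0
```

>>> {"name": "drive_tool", "arguments": {"rows": [{"dx":1,"dy":0.5,"dz":0,"wx":0,"wy":0,"wz":0,"hand":30},{"dx":2,"dy":0.5,"dz":0,"wx":0,"wy":0,"wz":0,"hand":30},{"dx":3,"dy":0.5,"dz":0,"wx":0,"wy":0,"wz":0,"hand":30},{"dx":4,"dy":0.5,"dz":0,"wx":0,"wy":0,"wz":1,"hand":30},{"dx":5,"dy":0.5,"dz":0,"wx":0,"wy":0,"wz":2.4,"hand":30},{"dx":6,"dy":0.5,"dz":0,"wx":0,"wy":0,"wz":2.4,"hand":30},{"dx":7,"dy":0.5,"dz":0,"wx":0,"wy":0,"wz":2.4,"hand":30},{"dx":8,"dy":0.5,"dz":0,"wx":0,"wy":0,"wz":2.4,"hand":30},{"dx":9,"dy":0.5,"dz":0,"wx":0,"wy":0,"wz":2.4,"hand":30},{"dx":9.75,"dy":0.5,"dz":0,"wx":0,"wy":0,"wz":2.4,"hand":30},{"dx":9.75,"dy":0.5,"dz":0,"wx":0,"wy":0,"wz":2.4,"hand":30},{"dx":9.75,"dy":0.5,"dz":0,"wx":0,"wy":0,"wz":2.4,"hand":30},{"dx":9.75,"dy":0.5,"dz":0,"wx":0,"wy":0,"wz":2.4,"hand":30}]}}

```text
clock: 11.95
eef_pos: [0.4853, 0.331, 0.215]
tool_rot: [0.799, 0.602, -0.002, 0.0]
ft_force: [-0.4, -0.5, -0.1]
grip_width: 0.0303
grasp_force: 0.0
```

Run:
```python
from h import *
o,im=snap('wrist','w6'); print(o['eef_pos'])
print([(d['score'],d['extent']) for d in bot.look_for('wrist','strip0')])
g=cv2.imread('pics/w6.png'); cv2.imwrite('pics/w6b.png',cv2.resize(g[60:330,110:430],None,fx=2.2,fy=2.2,interpolation=cv2.INTER_CUBIC))
```

```text
[0.48528313 0.33097882 0.21500898]
[(0.87, [218.0, 201.4, 18.8, 52.4]), (0.79, [346.7, 201.3, 26.8, 52.7]), (0.7, [262.9, 202.8, 18.5, 51.0])]
```

View pics/w6b.png

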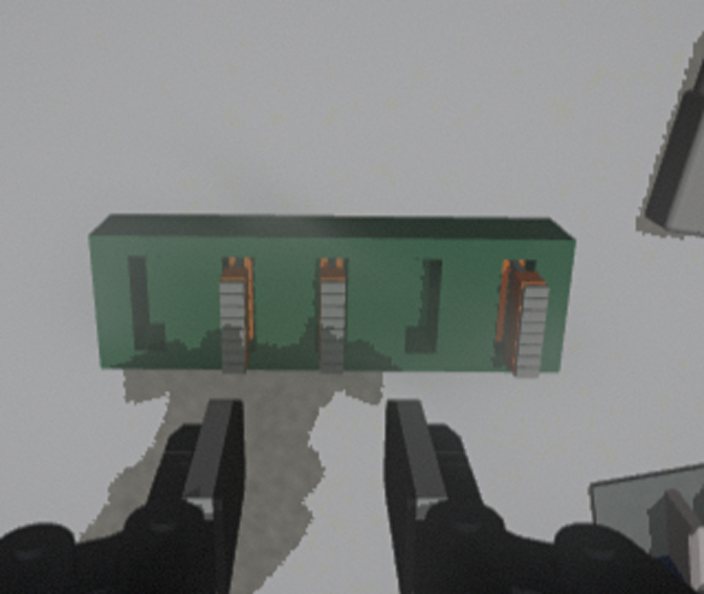

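The wrist crop shows 3 strips; their silver top faces are centred at about (216,207), (261,208) and (352,210) in the image, and two slots are empty.

Run:
```python
from h import *
o=bot.get_obs()
for q in [(215.9,207.5),(261.1,208),(351.8,210)]: print(p2w('wrist',*q,.066,o).round(4))
for q in [(216,186,.066),(216,229,.066),(110+90/2.2,60+236/2.2,.038),(110+575/2.2,60+240/2.2,.038),(110+100/2.2,60+367/2.2,.038),(110+561/2.2,60+371/2.2,.038)]:print(p2w('wrist',*q,o).round(4))
c=p2w('wrist',351.8,210,.066,o); go(c[0],c[1],.059,73.7)
```

```text
[0.4454 0.3102 0.066 ]
[0.4834 0.2987 0.066 ]
[0.5598 0.2746 0.066 ]
[0.4517 0.3292 0.066 ]
[0.439  0.2903 0.066 ]
[0.3936 0.3552 0.038 ]
[0.5901 0.2964 0.038 ]
[0.3753 0.297  0.038 ]
[0.5736 0.2375 0.038 ]
d [-0.664  1.733  3.139] w [-0.01  0.01  0.04] t 12.05 angnow 73.89
```

>>> {"name": "drive_tool", "arguments": {"rows": [{"dx":-0.3,"dy":0.8,"dz":0.5,"wx":0,"wy":0,"wz":0.16,"hand":28},{"dx":-0.66,"dy":1.73,"dz":1,"wx":0,"wy":0,"wz":0.16,"hand":28},{"dx":-0.66,"dy":1.73,"dz":1.5,"wx":0,"wy":0,"wz":0.16,"hand":28},{"dx":-0.66,"dy":1.73,"dz":2.1,"wx":0,"wy":0,"wz":0.16,"hand":28},{"dx":-0.66,"dy":1.73,"dz":2.7,"wx":0,"wy":0,"wz":0.16,"hand":28},{"dx":-0.66,"dy":1.73,"dz":3,"wx":0,"wy":0,"wz":0.16,"hand":28},{"dx":-0.66,"dy":1.73,"dz":3.15,"wx":0,"wy":0,"wz":0.16,"hand":28},{"dx":-0.66,"dy":1.73,"dz":3.15,"wx":0,"wy":0,"wz":0.16,"hand":28},{"dx":-0.66,"dy":1.73,"dz":3.15,"wx":0,"wy":0,"wz":0.16,"hand":2},{"dx":-0.66,"dy":1.73,"dz":3.15,"wx":0,"wy":0,"wz":0.16,"hand":2},{"dx":-0.66,"dy":1.73,"dz":3.15,"wx":0,"wy":0,"wz":0.16,"hand":2},{"dx":-0.66,"dy":1.73,"dz":3.15,"wx":0,"wy":0,"wz":0.16,"hand":2}]}}

```text
clock: 13.25
eef_pos: [0.5611, 0.2771, 0.0605]
tool_rot: [0.803, 0.596, 0.001, 0.0]
ft_force: [0.1, -0.4, 4.5]
grip_width: 0.0081
grasp_force: 62.1
```

>>> {"name": "drive_tool", "arguments": {"rows": [{"dx":0,"dy":0,"dz":-0.3,"wx":0,"wy":0,"wz":0,"hand":2},{"dx":0,"dy":0,"dz":-0.7,"wx":0,"wy":0,"wz":0,"hand":2},{"dx":0,"dy":0,"dz":-1.2,"wx":0,"wy":0,"wz":0,"hand":2},{"dx":0,"dy":0,"dz":-1.8,"wx":0,"wy":0,"wz":0,"hand":2},{"dx":0,"dy":0,"dz":-2.2,"wx":0,"wy":0,"wz":0,"hand":2},{"dx":0,"dy":0,"dz":-2.2,"wx":0,"wy":0,"wz":0,"hand":2}]}}

```text
clock: 13.85
eef_pos: [0.5618, 0.2778, 0.1726]
tool_rot: [0.803, 0.596, 0.003, 0.001]
ft_force: [0.5, 0.1, -0.6]
grip_width: 0.0083
grasp_force: 61.5
```

Run:
```python
from h import *
o=bot.get_obs(); print(o['eef_pos'],o['grip_width'])
go(.6152,-.1245,.175,85.9)
```

```text
[0.56181978 0.27783338 0.17257441] 0.008275265976924911
d [-7.395  3.347 -0.068] w [ 0.06 -0.05 -2.54] t 13.85 angnow 73.21
```

>>> {"name": "drive_tool", "arguments": {"rows": [{"dx":-0.9,"dy":0.4,"dz":-0.07,"wx":0,"wy":0,"wz":-0.5,"hand":2},{"dx":-1.8,"dy":0.8,"dz":-0.07,"wx":0,"wy":0,"wz":-1,"hand":2},{"dx":-2.7,"dy":1.2,"dz":-0.07,"wx":0,"wy":0,"wz":-1.5,"hand":2},{"dx":-3.6,"dy":1.6,"dz":-0.07,"wx":0,"wy":0,"wz":-2,"hand":2},{"dx":-4.5,"dy":2,"dz":-0.07,"wx":0,"wy":0,"wz":-2.5,"hand":2},{"dx":-5.4,"dy":2.5,"dz":-0.07,"wx":0,"wy":0,"wz":-2.54,"hand":2},{"dx":-6.3,"dy":2.9,"dz":-0.07,"wx":0,"wy":0,"wz":-2.54,"hand":2},{"dx":-7.1,"dy":3.2,"dz":-0.07,"wx":0,"wy":0,"wz":-2.54,"hand":2},{"dx":-7.4,"dy":3.35,"dz":-0.07,"wx":0,"wy":0,"wz":-2.54,"hand":2},{"dx":-7.4,"dy":3.35,"dz":-0.07,"wx":0,"wy":0,"wz":-2.54,"hand":2},{"dx":-7.4,"dy":3.35,"dz":-0.07,"wx":0,"wy":0,"wz":-2.54,"hand":2},{"dx":-7.4,"dy":3.35,"dz":-0.07,"wx":0,"wy":0,"wz":-2.54,"hand":2}]}}

```text
clock: 15.05
eef_pos: [0.6131, -0.1241, 0.1716]
tool_rot: [0.731, 0.682, -0.0, -0.001]
ft_force: [0.6, -0.2, -0.2]
grip_width: 0.0083
grasp_force: 61.5
```

Run:
```python
from h import *
o=bot.get_obs(); print(o['eef_pos'],o['grip_width'])
go(.6152,-.1245,.1,85.9)
```

```text
[ 0.61308449 -0.12408795  0.1716486 ] 0.008314417667338531
d [-0.006  0.045  1.433] w [-0.02 -0.01  0.02] t 15.05 angnow 86.02
```

>>> {"name": "drive_tool", "arguments": {"rows": [{"dx":0,"dy":0.04,"dz":0.6,"wx":0,"wy":0,"wz":0,"hand":2},{"dx":0,"dy":0.04,"dz":1.1,"wx":0,"wy":0,"wz":0,"hand":2},{"dx":0,"dy":0.04,"dz":1.4,"wx":0,"wy":0,"wz":0,"hand":2},{"dx":0,"dy":0.04,"dz":1.4,"wx":0,"wy":0,"wz":0,"hand":2}]}}

```text
clock: 15.45
eef_pos: [0.6133, -0.1235, 0.0993]
tool_rot: [0.731, 0.682, -0.002, -0.003]
ft_force: [-0.3, 0.3, -1.4]
grip_width: 0.0083
grasp_force: 61.5
```

Run:
```python
from h import *
o,im=snap('wrist','w7'); print(o['eef_pos'],o['grip_width'],o['ft_force'])
g=cv2.imread('pics/w7.png'); cv2.imwrite('pics/w7b.png',cv2.resize(g[130:384,170:330],None,fx=2.3,fy=2.3,interpolation=cv2.INTER_CUBIC))
```

```text
[ 0.61326385 -0.12354378  0.09934006] 0.008270447843075557 [-0.29035644  0.32210835 -1.35985581]
```

View pics/w7b.png

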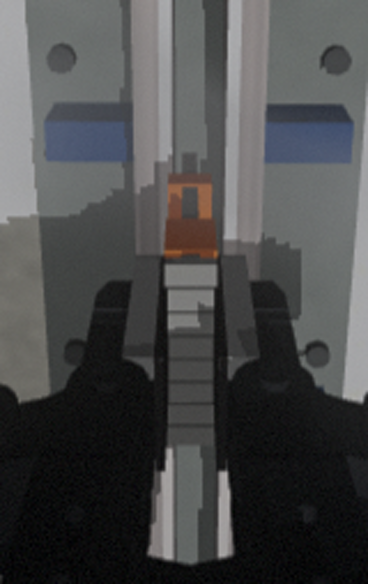

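The strip's lower edge at crop (190,183) sits about 2 mm left of the channel centre (199), matching the measured TCP x of 0.6133 against the wanted 0.6152. I'll shift it.

>>> {"name": "drive_tool", "arguments": {"rows": [{"dx":0,"dy":0.04,"dz":0,"wx":0,"wy":0,"wz":0,"hand":2},{"dx":0,"dy":0.04,"dz":0,"wx":0,"wy":0,"wz":0,"hand":2},{"dx":0,"dy":0.04,"dz":0,"wx":0,"wy":0,"wz":0,"hand":2}]}}

```text
clock: 15.8
eef_pos: [0.6183, -0.1261, 0.1037]
tool_rot: [0.732, 0.681, 0.001, 0.001]
ft_force: [0.3, -0.3, -0.3]
grip_width: 0.0085
grasp_force: 61.5
```

Run:
```python
from h import *
o,im=snap('wrist','w8'); print(o['eef_pos'],o['ft_force'])
g=cv2.imread('pics/w8.png',0); c=cv2.imread('pics/w8.png')
for v in (190,200): print(v,g[v,220:296].tolist())
m=(c[...,2].astype(int)-c[...,0]>40); 
for v in (207,210,214): print(v,np.nonzero(m[v])[0])
print(w2p('wrist',[*o['eef_pos'][:2],.046],o))
```

```text
[ 0.61831927 -0.12609292  0.10369042] [ 0.2834144  -0.28598556 -0.34771358]
190 [124, 128, 129, 129, 130, 133, 134, 130, 128, 130, 152, 152, 154, 152, 153, 115, 82, 77, 83, 83, 81, 83, 85, 109, 110, 107, 108, 108, 109, 110, 108, 86, 81, 82, 82, 82, 80, 84, 130, 153, 153, 151, 151, 148, 123, 122, 127, 129, 129, 126, 123, 124, 127, 129, 114, 85, 81, 83, 85, 82, 82, 83, 83, 81, 83, 84, 84, 83, 84, 86, 84, 84, 85, 85, 88, 87]
200 [125, 127, 127, 128, 130, 132, 134, 131, 127, 130, 145, 151, 153, 150, 125, 107, 75, 75, 80, 80, 81, 80, 83, 81, 81, 84, 108, 108, 108, 83, 77, 78, 77, 79, 77, 81, 79, 83, 130, 151, 153, 152, 152, 144, 123, 125, 127, 130, 126, 123, 124, 124, 127, 127, 118, 108, 107, 108, 106, 108, 109, 108, 107, 108, 107, 108, 109, 110, 108, 108, 110, 108, 111, 110, 109, 110]
207 [487 488 489 490 491 492 493 494 495 496 497 498 499 500 501 502 503 504
 505 506 507 508 509 510 511]
210 [243 244 245 246 247 248 249 250 251 252 253 254 255 256 257 258 259 260
 261 490 491 492 493 494 495 496 497 498 499 500 501 502 503 504 505 506
 507 508 509 510 511]
214 [243 244 245 246 247 248 256 257 258 259 260 261 494 495 496 497 498 499
 500 501 502 503 504 505 506 507 508 509 510 511]
[253.61576355 218.8155889 ]
```

Run:
```python
from h import *
for i in range(3):
    bot.camera('wrist'); o=bot.get_obs(); print(o['clock'],o['eef_pos'],o['joint_vel'].round(3))
go(.615,-.1245,.1,85.9)
```

```text
15.9 [ 0.61787174 -0.12624937  0.10318499] [-0.002  0.004 -0.007 -0.    -0.001 -0.001]
15.95 [ 0.61770799 -0.12627003  0.10295247] [-0.002  0.003 -0.003 -0.001  0.001  0.   ]
16.0 [ 0.61755796 -0.12630177  0.1027354 ] [-0.001  0.003 -0.004 -0.002 -0.002 -0.001]
d [ 0.032 -0.054  0.055] w [ 0.01  0.   -0.  ] t 16.0 angnow 85.89
```

>>> {"name": "drive_tool", "arguments": {"rows": [{"dx":0,"dy":0,"dz":0,"wx":0,"wy":0,"wz":0,"hand":2},{"dx":0,"dy":0,"dz":0,"wx":0,"wy":0,"wz":0,"hand":2},{"dx":0,"dy":0,"dz":0,"wx":0,"wy":0,"wz":0,"hand":2},{"dx":0,"dy":0,"dz":0,"wx":0,"wy":0,"wz":0,"hand":2},{"dx":0,"dy":0,"dz":0,"wx":0,"wy":0,"wz":0,"hand":2},{"dx":0,"dy":0,"dz":0,"wx":0,"wy":0,"wz":0,"hand":2},{"dx":0,"dy":0,"dz":0,"wx":0,"wy":0,"wz":0,"hand":2},{"dx":0,"dy":0,"dz":0,"wx":0,"wy":0,"wz":0,"hand":2},{"dx":0,"dy":0,"dz":0,"wx":0,"wy":0,"wz":0,"hand":2},{"dx":0,"dy":0,"dz":0,"wx":0,"wy":0,"wz":0,"hand":2},{"dx":0,"dy":0,"dz":0,"wx":0,"wy":0,"wz":0,"hand":2},{"dx":0,"dy":0,"dz":0,"wx":0,"wy":0,"wz":0,"hand":2}]}}

```text
clock: 17.2
eef_pos: [0.6174, -0.1262, 0.1023]
tool_rot: [0.732, 0.681, 0.0, 0.0]
ft_force: [-0.5, 0.4, -0.7]
grip_width: 0.0085
grasp_force: 61.5
```

Run:
```python
from h import *
for i in range(2):
    bot.camera('wrist'); o=bot.get_obs(); print(o['clock'],o['eef_pos'],o['joint_vel'].round(3))
go(.615,-.1245,.1,85.9)
```

```text
17.25 [ 0.61740797 -0.12617176  0.10232561] [ 0.001  0.001 -0.001  0.     0.001  0.   ]
17.3 [ 0.61741683 -0.12614971  0.1023254 ] [-0.001  0.001  0.001  0.001  0.001  0.001]
d [ 0.029 -0.051  0.047] w [0. 0. 0.] t 17.3 angnow 85.9
```

>>> {"name": "drive_tool", "arguments": {"rows": [{"dx":0,"dy":-0.04,"dz":0,"wx":0,"wy":0,"wz":0,"hand":2},{"dx":0,"dy":-0.04,"dz":0,"wx":0,"wy":0,"wz":0,"hand":2},{"dx":0,"dy":-0.04,"dz":0,"wx":0,"wy":0,"wz":0,"hand":2},{"dx":0,"dy":-0.04,"dz":0.1,"wx":0,"wy":0,"wz":0,"hand":2},{"dx":0,"dy":-0.04,"dz":0.2,"wx":0,"wy":0,"wz":0,"hand":2},{"dx":0,"dy":-0.04,"dz":0.3,"wx":0,"wy":0,"wz":0,"hand":2},{"dx":0,"dy":-0.04,"dz":0.4,"wx":0,"wy":0,"wz":0,"hand":2},{"dx":0,"dy":-0.04,"dz":0.4,"wx":0,"wy":0,"wz":0,"hand":2}]}}

```text
clock: 18.1
eef_pos: [0.6146, -0.1259, 0.0809]
tool_rot: [0.732, 0.681, -0.001, -0.001]
ft_force: [0.6, 0.4, -1.4]
grip_width: 0.0084
grasp_force: 61.5
```

>>> {"name": "drive_tool", "arguments": {"rows": [{"dx":0,"dy":0,"dz":0.1,"wx":0,"wy":0,"wz":0,"hand":2},{"dx":0,"dy":0,"dz":0.2,"wx":0,"wy":0,"wz":0,"hand":2},{"dx":0,"dy":0,"dz":0.3,"wx":0,"wy":0,"wz":0,"hand":2},{"dx":0,"dy":0,"dz":0.4,"wx":0,"wy":0,"wz":0,"hand":2},{"dx":0,"dy":0,"dz":0.43,"wx":0,"wy":0,"wz":0,"hand":2},{"dx":0,"dy":0,"dz":0.43,"wx":0,"wy":0,"wz":0,"hand":2},{"dx":0,"dy":0,"dz":0.43,"wx":0,"wy":0,"wz":0,"hand":2}]}}

```text
clock: 18.8
eef_pos: [0.6155, -0.1261, 0.0609]
tool_rot: [0.732, 0.681, 0.0, 0.0]
ft_force: [0.0, -0.4, -0.3]
grip_width: 0.0079
grasp_force: 61.5
```

>>> {"name": "drive_tool", "arguments": {"rows": [{"dx":0,"dy":0,"dz":0.04,"wx":0,"wy":0,"wz":0,"hand":2},{"dx":0,"dy":0,"dz":0.04,"wx":0,"wy":0,"wz":0,"hand":2},{"dx":0,"dy":0,"dz":0.04,"wx":0,"wy":0,"wz":0,"hand":2},{"dx":0,"dy":0,"dz":0.04,"wx":0,"wy":0,"wz":0,"hand":28},{"dx":0,"dy":0,"dz":0.04,"wx":0,"wy":0,"wz":0,"hand":28},{"dx":0,"dy":0,"dz":0.04,"wx":0,"wy":0,"wz":0,"hand":28},{"dx":0,"dy":0,"dz":-0.3,"wx":0,"wy":0,"wz":0,"hand":28},{"dx":0,"dy":0,"dz":-1,"wx":0,"wy":0,"wz":0,"hand":28},{"dx":0,"dy":0,"dz":-1.8,"wx":0,"wy":0,"wz":0,"hand":28},{"dx":0.5,"dy":0,"dz":-2.5,"wx":0,"wy":0,"wz":0,"hand":28},{"dx":1,"dy":0,"dz":-2.5,"wx":0,"wy":0,"wz":0,"hand":28},{"dx":1,"dy":0,"dz":-2.5,"wx":0,"wy":0,"wz":0,"hand":28}]}}

```text
clock: 20.0
eef_pos: [0.6202, -0.0735, 0.1881]
tool_rot: [0.731, 0.683, 0.002, 0.001]
ft_force: [-0.9, -0.6, -1.0]
grip_width: 0.0282
grasp_force: 0.0
```

Run:
```python
from h import *
o,im=snap('wrist','w9'); print(o['eef_pos'],o['clock'])
print([(d['score'],d['extent']) for d in bot.look_for('wrist','strip0')])
g=cv2.imread('pics/w9.png'); cv2.imwrite('pics/w9b.png',cv2.resize(g[100:384,170:340],None,fx=2,fy=2,interpolation=cv2.INTER_CUBIC))
go(.49,.33,.215,73.2)
```

```text
[ 0.62022412 -0.07354766  0.18805569] 20.0
[(0.96, [249.9, 232.3, 14.0, 69.2])]
d [ 7.913 -3.14  -0.587] w [-0.    0.01  2.55] t 20.1 angnow 85.97
```

View pics/w9b.png

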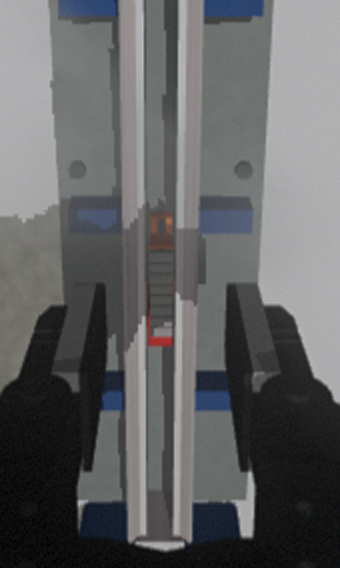

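The strip stands in the channel, top at crop (160,285), just in front of the red follower. Next strip: back to the rack, look again in case it was knocked.

>>> {"name": "drive_tool", "arguments": {"rows": [{"dx":0.9,"dy":-0.3,"dz":-0.3,"wx":0,"wy":0,"wz":0.3,"hand":28},{"dx":1.8,"dy":-0.6,"dz":-0.58,"wx":0,"wy":0,"wz":0.6,"hand":28},{"dx":2.7,"dy":-0.9,"dz":-0.58,"wx":0,"wy":0,"wz":1,"hand":28},{"dx":3.6,"dy":-1.3,"dz":-0.58,"wx":0,"wy":0,"wz":1.5,"hand":28},{"dx":4.5,"dy":-1.7,"dz":-0.58,"wx":0,"wy":0,"wz":2,"hand":28},{"dx":5.4,"dy":-2.1,"dz":-0.58,"wx":0,"wy":0,"wz":2.5,"hand":28},{"dx":6.3,"dy":-2.5,"dz":-0.58,"wx":0,"wy":0,"wz":2.55,"hand":28},{"dx":7.2,"dy":-2.9,"dz":-0.58,"wx":0,"wy":0,"wz":2.55,"hand":28},{"dx":7.9,"dy":-3.15,"dz":-0.58,"wx":0,"wy":0,"wz":2.55,"hand":28},{"dx":7.9,"dy":-3.15,"dz":-0.58,"wx":0,"wy":0,"wz":2.55,"hand":28},{"dx":7.9,"dy":-3.15,"dz":-0.58,"wx":0,"wy":0,"wz":2.55,"hand":28},{"dx":7.9,"dy":-3.15,"dz":-0.58,"wx":0,"wy":0,"wz":2.55,"hand":28},{"dx":7.9,"dy":-3.15,"dz":-0.58,"wx":0,"wy":0,"wz":2.55,"hand":28},{"dx":7.9,"dy":-3.15,"dz":-0.58,"wx":0,"wy":0,"wz":2.55,"hand":28}]}}

```text
clock: 21.5
eef_pos: [0.4908, 0.3277, 0.2148]
tool_rot: [0.804, 0.595, -0.0, 0.0]
ft_force: [0.4, -1.0, 0.9]
grip_width: 0.0281
grasp_force: 0.0
```

```bash
cat >> h.py <<'E'
def strips(f):
    o,im=snap('wrist',f); print(o['eef_pos'],o['clock'])
    g=cv2.cvtColor(im,cv2.COLOR_RGB2GRAY)
    for d in bot.outline_of('wrist','strip0'):
        u,v,w,h=d['extent']; print('strip',round(d['score'],2),np.round(d['extent'],1),'botmid->',p2w('wrist',u,v+h/2,.066,o).round(4))
    d=bot.outline_of('wrist','rack')
    if d:
        ys,xs=np.nonzero(d[0]['region']); b=cv2.minAreaRect(np.c_[xs,ys].astype(np.float32)); print('rack',d[0]['score'],d[0]['extent'],b)
    return o
E
python3 - <<'E'
from h import *
o=strips('w10')
for P in [(.4454,.3102),(.4834,.2987)]: print('expected px',w2p('wrist',[*P,.066],o))
E
```

```text
[0.4907552  0.32770142 0.21481231] 21.5
strip 0.62 [211.6 202.5  15.3  52.4] botmid-> [0.44   0.2901 0.066 ]
rack 0.96 [254.8, 190.9, 219.5, 71.9] ((253.49996948242188, 191.49996948242188), (218.99996948242188, 70.99998474121094), -0.0)
expected px [209.83742112 207.19123547]
expected px [255.17839173 207.0401819 ]
```

```bash
python3 -c "
from h import *
go(.4834,.2987,.058,73.2)"
```

```text
d [-0.609  0.036  3.138] w [ 0.   -0.   -0.03] t 21.65 angnow 73.07
```

>>> {"name": "drive_tool", "arguments": {"rows": [{"dx":-0.61,"dy":0.04,"dz":0.6,"wx":0,"wy":0,"wz":0,"hand":26},{"dx":-0.61,"dy":0.04,"dz":1.2,"wx":0,"wy":0,"wz":0,"hand":26},{"dx":-0.61,"dy":0.04,"dz":1.8,"wx":0,"wy":0,"wz":0,"hand":26},{"dx":-0.61,"dy":0.04,"dz":2.2,"wx":0,"wy":0,"wz":0,"hand":26},{"dx":-0.61,"dy":0.04,"dz":2.2,"wx":0,"wy":0,"wz":0,"hand":26},{"dx":-0.61,"dy":0.04,"dz":2.6,"wx":0,"wy":0,"wz":0,"hand":26},{"dx":-0.61,"dy":0.04,"dz":2.9,"wx":0,"wy":0,"wz":0,"hand":26},{"dx":-0.61,"dy":0.04,"dz":3.13,"wx":0,"wy":0,"wz":0,"hand":26},{"dx":-0.61,"dy":0.04,"dz":3.13,"wx":0,"wy":0,"wz":0,"hand":26},{"dx":-0.61,"dy":0.04,"dz":3.13,"wx":0,"wy":0,"wz":0,"hand":26},{"dx":-0.61,"dy":0.04,"dz":3.13,"wx":0,"wy":0,"wz":0,"hand":2},{"dx":-0.61,"dy":0.04,"dz":3.13,"wx":0,"wy":0,"wz":0,"hand":2},{"dx":-0.61,"dy":0.04,"dz":3.13,"wx":0,"wy":0,"wz":0,"hand":2},{"dx":-0.61,"dy":0.04,"dz":3.13,"wx":0,"wy":0,"wz":0,"hand":2}]}}

```text
clock: 23.05
eef_pos: [0.4841, 0.3, 0.0597]
tool_rot: [0.803, 0.596, 0.001, 0.0]
ft_force: [-0.3, -0.2, 4.8]
grip_width: 0.0085
grasp_force: 60.9
```

>>> {"name": "drive_tool", "arguments": {"rows": [{"dx":0,"dy":0,"dz":-0.2,"wx":0,"wy":0,"wz":0,"hand":2},{"dx":0,"dy":0,"dz":-0.6,"wx":0,"wy":0,"wz":0,"hand":2},{"dx":0,"dy":0,"dz":-1.1,"wx":0,"wy":0,"wz":0,"hand":2},{"dx":0,"dy":0,"dz":-1.7,"wx":0,"wy":0,"wz":0,"hand":2},{"dx":0,"dy":0,"dz":-2.3,"wx":0,"wy":0,"wz":0,"hand":2},{"dx":0,"dy":0,"dz":-2.3,"wx":0,"wy":0,"wz":0,"hand":2}]}}

```text
clock: 23.65
eef_pos: [0.4854, 0.3007, 0.1784]
tool_rot: [0.803, 0.596, 0.004, 0.0]
ft_force: [0.8, 1.1, 0.2]
grip_width: 0.0085
grasp_force: 60.2
```

Run:
```python
from h import *
o=bot.get_obs(); print(o['eef_pos'],o['grip_width'])
go(.6192,-.068,.175,85.9)
```

```text
[0.48544403 0.30067481 0.17841122] 0.00850156258915574
d [-6.282  4.698  0.055] w [ 0.07 -0.07 -2.55] t 23.65 angnow 73.15
```

>>> {"name": "drive_tool", "arguments": {"rows": [{"dx":-0.8,"dy":0.6,"dz":0.05,"wx":0.07,"wy":-0.07,"wz":-0.4,"hand":2},{"dx":-1.6,"dy":1.2,"dz":0.05,"wx":0.07,"wy":-0.07,"wz":-0.8,"hand":2},{"dx":-2.4,"dy":1.8,"dz":0.05,"wx":0.07,"wy":-0.07,"wz":-1.2,"hand":2},{"dx":-3.2,"dy":2.4,"dz":0.05,"wx":0.07,"wy":-0.07,"wz":-1.6,"hand":2},{"dx":-4,"dy":3,"dz":0.05,"wx":0.07,"wy":-0.07,"wz":-2,"hand":2},{"dx":-4.8,"dy":3.6,"dz":0.05,"wx":0.07,"wy":-0.07,"wz":-2.5,"hand":2},{"dx":-5.6,"dy":4.2,"dz":0.05,"wx":0.07,"wy":-0.07,"wz":-2.55,"hand":2},{"dx":-6.28,"dy":4.7,"dz":0.05,"wx":0.07,"wy":-0.07,"wz":-2.55,"hand":2},{"dx":-6.28,"dy":4.7,"dz":0.05,"wx":0.07,"wy":-0.07,"wz":-2.55,"hand":2},{"dx":-6.28,"dy":4.7,"dz":0.5,"wx":0.07,"wy":-0.07,"wz":-2.55,"hand":2},{"dx":-6.28,"dy":4.7,"dz":1,"wx":0.07,"wy":-0.07,"wz":-2.55,"hand":2},{"dx":-6.28,"dy":4.7,"dz":1.4,"wx":0.07,"wy":-0.07,"wz":-2.55,"hand":2},{"dx":-6.28,"dy":4.7,"dz":1.4,"wx":0.07,"wy":-0.07,"wz":-2.55,"hand":2},{"dx":-6.28,"dy":4.7,"dz":1.4,"wx":0.07,"wy":-0.07,"wz":-2.55,"hand":2},{"dx":-6.28,"dy":4.7,"dz":1.4,"wx":0.07,"wy":-0.07,"wz":-2.55,"hand":2},{"dx":-6.28,"dy":4.7,"dz":1.4,"wx":0.07,"wy":-0.07,"wz":-2.55,"hand":2},{"dx":-6.28,"dy":4.7,"dz":1.4,"wx":0.07,"wy":-0.07,"wz":-2.55,"hand":2},{"dx":-6.28,"dy":4.7,"dz":1.4,"wx":0.07,"wy":-0.07,"wz":-2.55,"hand":2}]}}

```text
clock: 25.45
eef_pos: [0.6175, -0.0693, 0.1041]
tool_rot: [0.732, 0.681, -0.004, -0.0]
ft_force: [0.3, -0.2, -0.5]
grip_width: 0.0085
grasp_force: 60.2
```

```bash
cat >> h.py <<'E'
def chan(f):
    o,im=snap('wrist',f); print(o['eef_pos'],o['ft_force'].round(1),o['grip_width'])
    c=im.astype(int); g=cv2.cvtColor(im,cv2.COLOR_RGB2GRAY); m=(c[...,0]-c[...,2]>40); m[:,:215]=0; m[:,290:]=0
    ys=np.nonzero(m.sum(1)>10)[0]; v0=ys.min(); x=np.nonzero(m[v0+2])[0]; print('strip lower edge row',v0,'cols',x.min(),x.max(),'mid',(x.min()+x.max())/2)
    v=v0-14; print(v,g[v,215:290].tolist())
    return o
E
python3 - <<'E'
from h import *
chan('w11'); go(.6195,-.068,.06,85.9)
E
```

```text
[ 0.61750536 -0.06931888  0.10412233] [ 0.3 -0.2 -0.5] 0.008548494015423156
strip lower edge row 209 cols 243 261 mid 252.0
195 [110, 109, 110, 109, 109, 109, 111, 112, 107, 88, 84, 85, 87, 117, 128, 132, 132, 136, 132, 137, 138, 137, 135, 135, 158, 157, 156, 155, 115, 92, 85, 107, 110, 109, 103, 95, 94, 96, 95, 94, 101, 110, 86, 85, 85, 85, 86, 89, 85, 86, 83, 88, 135, 158, 158, 158, 158, 150, 132, 133, 130, 130, 133, 130, 128, 130, 132, 134, 129, 114, 112, 113, 113, 112, 113]
d [0.034 0.047 0.877] w [-0.07  0.06 -0.  ] t 25.5 angnow 85.9
```

>>> {"name": "drive_tool", "arguments": {"rows": [{"dx":0,"dy":0.04,"dz":0,"wx":-0.07,"wy":0.06,"wz":0,"hand":2},{"dx":0,"dy":0.04,"dz":0,"wx":-0.07,"wy":0.06,"wz":0,"hand":2},{"dx":0,"dy":0.04,"dz":0,"wx":-0.07,"wy":0.06,"wz":0,"hand":2},{"dx":0,"dy":0.04,"dz":0,"wx":-0.07,"wy":0.06,"wz":0,"hand":2},{"dx":0,"dy":0.04,"dz":0,"wx":-0.07,"wy":0.06,"wz":0,"hand":2},{"dx":0,"dy":0.04,"dz":0,"wx":-0.07,"wy":0.06,"wz":0,"hand":2},{"dx":0,"dy":0.04,"dz":0,"wx":-0.07,"wy":0.06,"wz":0,"hand":2},{"dx":0,"dy":0.04,"dz":0,"wx":-0.07,"wy":0.06,"wz":0,"hand":2}]}}

```text
clock: 26.3
eef_pos: [0.6191, -0.0694, 0.1033]
tool_rot: [0.732, 0.681, -0.0, -0.0]
ft_force: [-0.0, 0.2, -0.7]
grip_width: 0.0086
grasp_force: 60.2
```

Run:
```python
from h import *
chan('w12'); go(.6195,-.068,.06,85.9)
```

```text
[ 0.61910244 -0.06941726  0.10330861] [-0.   0.2 -0.7] 0.008624429342691408
strip lower edge row 209 cols 243 261 mid 252.0
195 [108, 109, 110, 109, 109, 109, 88, 86, 83, 91, 125, 128, 131, 131, 135, 135, 136, 137, 136, 132, 137, 155, 158, 156, 157, 156, 120, 81, 90, 93, 95, 110, 111, 110, 105, 95, 95, 94, 97, 85, 84, 86, 84, 86, 87, 87, 86, 83, 88, 134, 159, 157, 158, 158, 150, 131, 131, 130, 129, 131, 132, 129, 127, 131, 135, 128, 114, 112, 112, 111, 113, 114, 112, 114, 114]
d [0.03  0.007 0.866] w [-0.01  0.   -0.  ] t 26.35 angnow 85.9
```

>>> {"name": "drive_tool", "arguments": {"rows": [{"dx":0.03,"dy":0.01,"dz":0.1,"wx":0,"wy":0,"wz":0,"hand":2},{"dx":0.03,"dy":0.01,"dz":0.2,"wx":0,"wy":0,"wz":0,"hand":2},{"dx":0.03,"dy":0.01,"dz":0.3,"wx":0,"wy":0,"wz":0,"hand":2},{"dx":0.03,"dy":0.01,"dz":0.4,"wx":0,"wy":0,"wz":0,"hand":2},{"dx":0.03,"dy":0.01,"dz":0.5,"wx":0,"wy":0,"wz":0,"hand":2},{"dx":0.03,"dy":0.01,"dz":0.6,"wx":0,"wy":0,"wz":0,"hand":2},{"dx":0.03,"dy":0.01,"dz":0.7,"wx":0,"wy":0,"wz":0,"hand":2},{"dx":0.03,"dy":0.01,"dz":0.8,"wx":0,"wy":0,"wz":0,"hand":2},{"dx":0.03,"dy":0.01,"dz":0.85,"wx":0,"wy":0,"wz":0,"hand":2},{"dx":0.03,"dy":0.01,"dz":0.88,"wx":0,"wy":0,"wz":0,"hand":2},{"dx":0.03,"dy":0.01,"dz":0.88,"wx":0,"wy":0,"wz":0,"hand":2},{"dx":0.03,"dy":0.01,"dz":0.88,"wx":0,"wy":0,"wz":0,"hand":2}]}}

```text
clock: 27.55
eef_pos: [0.6198, -0.068, 0.0595]
tool_rot: [0.732, 0.681, -0.0, -0.0]
ft_force: [-0.2, 0.8, -0.5]
grip_width: 0.0087
grasp_force: 60.2
```

Seated with no force; release and return.

>>> {"name": "drive_tool", "arguments": {"rows": [{"dx":0,"dy":0,"dz":0.03,"wx":0,"wy":0,"wz":0,"hand":2},{"dx":0,"dy":0,"dz":0.03,"wx":0,"wy":0,"wz":0,"hand":2},{"dx":0,"dy":0,"dz":0.03,"wx":0,"wy":0,"wz":0,"hand":28},{"dx":0,"dy":0,"dz":0.03,"wx":0,"wy":0,"wz":0,"hand":28},{"dx":0,"dy":0,"dz":0.03,"wx":0,"wy":0,"wz":0,"hand":28},{"dx":0,"dy":0,"dz":-0.3,"wx":0,"wy":0,"wz":0,"hand":28},{"dx":0,"dy":0,"dz":-1,"wx":0,"wy":0,"wz":0,"hand":28},{"dx":0,"dy":0,"dz":-1.8,"wx":0,"wy":0,"wz":0,"hand":28},{"dx":0,"dy":0,"dz":-2.6,"wx":0,"wy":0,"wz":0,"hand":28},{"dx":0,"dy":0,"dz":-3.1,"wx":0,"wy":0,"wz":0,"hand":28},{"dx":0,"dy":0,"dz":-3.1,"wx":0,"wy":0,"wz":0,"hand":28},{"dx":0,"dy":0,"dz":-3.1,"wx":0,"wy":0,"wz":0,"hand":28}]}}

```text
clock: 28.75
eef_pos: [0.6201, -0.068, 0.2149]
tool_rot: [0.732, 0.681, 0.0, 0.0]
ft_force: [-0.1, -0.3, 0.1]
grip_width: 0.0281
grasp_force: 0.0
```

```bash
python3 -c "
from h import *
go(.49,.33,.215,73.2)"
```

```text
d [ 7.754e+00 -3.164e+00 -7.000e-03] w [0.01 0.   2.54] t 28.75 angnow 85.9
```

>>> {"name": "drive_tool", "arguments": {"rows": [{"dx":0.9,"dy":-0.3,"dz":0,"wx":0,"wy":0,"wz":0.3,"hand":28},{"dx":1.8,"dy":-0.6,"dz":0,"wx":0,"wy":0,"wz":0.6,"hand":28},{"dx":2.7,"dy":-0.9,"dz":0,"wx":0,"wy":0,"wz":1,"hand":28},{"dx":3.6,"dy":-1.3,"dz":0,"wx":0,"wy":0,"wz":1.5,"hand":28},{"dx":4.5,"dy":-1.7,"dz":0,"wx":0,"wy":0,"wz":2,"hand":28},{"dx":5.4,"dy":-2.1,"dz":0,"wx":0,"wy":0,"wz":2.5,"hand":28},{"dx":6.3,"dy":-2.5,"dz":0,"wx":0,"wy":0,"wz":2.54,"hand":28},{"dx":7.2,"dy":-2.9,"dz":0,"wx":0,"wy":0,"wz":2.54,"hand":28},{"dx":7.75,"dy":-3.15,"dz":0,"wx":0,"wy":0,"wz":2.54,"hand":28},{"dx":7.75,"dy":-3.15,"dz":0,"wx":0,"wy":0,"wz":2.54,"hand":28},{"dx":7.75,"dy":-3.15,"dz":0,"wx":0,"wy":0,"wz":2.54,"hand":28},{"dx":7.75,"dy":-3.15,"dz":0,"wx":0,"wy":0,"wz":2.54,"hand":28},{"dx":7.75,"dy":-3.15,"dz":0,"wx":0,"wy":0,"wz":2.54,"hand":28},{"dx":7.75,"dy":-3.15,"dz":0,"wx":0,"wy":0,"wz":2.54,"hand":28}]}}

```text
clock: 30.15
eef_pos: [0.4909, 0.3286, 0.2142]
tool_rot: [0.803, 0.595, -0.0, -0.0]
ft_force: [-0.0, 0.1, 0.6]
grip_width: 0.0278
grasp_force: 0.0
```

Run:
```python
from h import *
o=strips('w13')
print(w2p('wrist',[.4454,.3102,.066],o)); go(.4454,.3102,.058,73.2)
```

```text
[0.49090351 0.32856782 0.21418652] 30.15
strip 0.15 [444.9 332.8  35.9  52.4] botmid-> [0.6221 0.0802 0.066 ]
rack 0.93 [257.5, 193.2, 224.3, 72.5] ((253.7183837890625, 192.6111602783203), (72.51898956298828, 221.01773071289062), 89.50178527832031)
[210.00325633 208.26726652]
d [-0.625 -0.757  3.13 ] w [-0.01  0.   -0.01] t 30.3 angnow 73.13
```

View pics/w13.png

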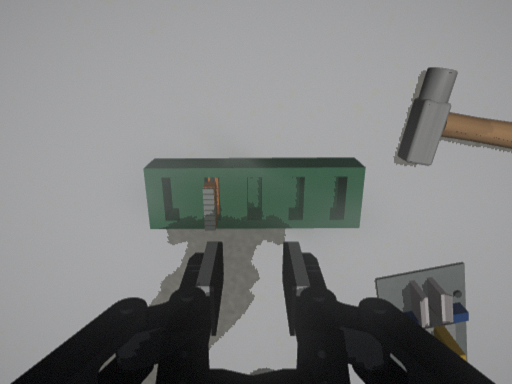

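One strip is left in the rack; its top is at about (209,208), exactly where expected, so the rack hasn't moved.

>>> {"name": "drive_tool", "arguments": {"rows": [{"dx":-0.62,"dy":-0.75,"dz":0.6,"wx":0,"wy":0,"wz":0,"hand":26},{"dx":-0.62,"dy":-0.75,"dz":1.2,"wx":0,"wy":0,"wz":0,"hand":26},{"dx":-0.62,"dy":-0.75,"dz":1.8,"wx":0,"wy":0,"wz":0,"hand":26},{"dx":-0.62,"dy":-0.75,"dz":2.2,"wx":0,"wy":0,"wz":0,"hand":26},{"dx":-0.62,"dy":-0.75,"dz":2.2,"wx":0,"wy":0,"wz":0,"hand":26},{"dx":-0.62,"dy":-0.75,"dz":2.6,"wx":0,"wy":0,"wz":0,"hand":26},{"dx":-0.62,"dy":-0.75,"dz":2.9,"wx":0,"wy":0,"wz":0,"hand":26},{"dx":-0.62,"dy":-0.75,"dz":3.12,"wx":0,"wy":0,"wz":0,"hand":26},{"dx":-0.62,"dy":-0.75,"dz":3.12,"wx":0,"wy":0,"wz":0,"hand":26},{"dx":-0.62,"dy":-0.75,"dz":3.12,"wx":0,"wy":0,"wz":0,"hand":26},{"dx":-0.62,"dy":-0.75,"dz":3.12,"wx":0,"wy":0,"wz":0,"hand":2},{"dx":-0.62,"dy":-0.75,"dz":3.12,"wx":0,"wy":0,"wz":0,"hand":2},{"dx":-0.62,"dy":-0.75,"dz":3.12,"wx":0,"wy":0,"wz":0,"hand":2},{"dx":-0.62,"dy":-0.75,"dz":3.12,"wx":0,"wy":0,"wz":0,"hand":2}]}}

```text
clock: 31.7
eef_pos: [0.4464, 0.3116, 0.0597]
tool_rot: [0.803, 0.596, 0.001, -0.0]
ft_force: [0.1, 1.0, 5.1]
grip_width: 0.0086
grasp_force: 60.5
```

>>> {"name": "drive_tool", "arguments": {"rows": [{"dx":0,"dy":0,"dz":-0.2,"wx":0,"wy":0,"wz":0,"hand":2},{"dx":0,"dy":0,"dz":-0.6,"wx":0,"wy":0,"wz":0,"hand":2},{"dx":0,"dy":0,"dz":-1.1,"wx":0,"wy":0,"wz":0,"hand":2},{"dx":0,"dy":0,"dz":-1.7,"wx":0,"wy":0,"wz":0,"hand":2},{"dx":0,"dy":0,"dz":-2.3,"wx":0,"wy":0,"wz":0,"hand":2},{"dx":0,"dy":0,"dz":-2.3,"wx":0,"wy":0,"wz":0,"hand":2}]}}

```text
clock: 32.3
eef_pos: [0.4476, 0.3124, 0.1782]
tool_rot: [0.803, 0.596, 0.004, -0.0]
ft_force: [1.0, 0.3, -0.6]
grip_width: 0.0085
grasp_force: 59.8
```

Run:
```python
from h import *
o=bot.get_obs(); print(o['eef_pos'],o['grip_width'])
go(.6235,-.012,.175,85.9)
```

```text
[0.44758821 0.31242114 0.17820905] 0.008488961754261873
d [-5.195  5.243  0.056] w [ 0.06 -0.06 -2.54] t 32.3 angnow 73.2
```

>>> {"name": "drive_tool", "arguments": {"rows": [{"dx":-0.7,"dy":0.7,"dz":0.05,"wx":0,"wy":0,"wz":-0.4,"hand":2},{"dx":-1.4,"dy":1.4,"dz":0.05,"wx":0,"wy":0,"wz":-0.8,"hand":2},{"dx":-2.1,"dy":2.1,"dz":0.05,"wx":0,"wy":0,"wz":-1.2,"hand":2},{"dx":-2.8,"dy":2.8,"dz":0.05,"wx":0,"wy":0,"wz":-1.6,"hand":2},{"dx":-3.5,"dy":3.5,"dz":0.05,"wx":0,"wy":0,"wz":-2,"hand":2},{"dx":-4.2,"dy":4.2,"dz":0.05,"wx":0,"wy":0,"wz":-2.54,"hand":2},{"dx":-4.9,"dy":4.9,"dz":0.05,"wx":0,"wy":0,"wz":-2.54,"hand":2},{"dx":-5.2,"dy":5.28,"dz":0.05,"wx":0,"wy":0,"wz":-2.54,"hand":2},{"dx":-5.2,"dy":5.28,"dz":0.05,"wx":0,"wy":0,"wz":-2.54,"hand":2},{"dx":-5.2,"dy":5.28,"dz":0.5,"wx":0,"wy":0,"wz":-2.54,"hand":2},{"dx":-5.2,"dy":5.28,"dz":1,"wx":0,"wy":0,"wz":-2.54,"hand":2},{"dx":-5.2,"dy":5.28,"dz":1.4,"wx":0,"wy":0,"wz":-2.54,"hand":2},{"dx":-5.2,"dy":5.28,"dz":1.4,"wx":0,"wy":0,"wz":-2.54,"hand":2},{"dx":-5.2,"dy":5.28,"dz":1.4,"wx":0,"wy":0,"wz":-2.54,"hand":2},{"dx":-5.2,"dy":5.28,"dz":1.4,"wx":0,"wy":0,"wz":-2.54,"hand":2},{"dx":-5.2,"dy":5.28,"dz":1.4,"wx":0,"wy":0,"wz":-2.54,"hand":2},{"dx":-5.2,"dy":5.28,"dz":1.4,"wx":0,"wy":0,"wz":-2.54,"hand":2},{"dx":-5.2,"dy":5.28,"dz":1.4,"wx":0,"wy":0,"wz":-2.54,"hand":2}]}}

```text
clock: 34.1
eef_pos: [0.6234, -0.0143, 0.1041]
tool_rot: [0.732, 0.681, 0.0, 0.0]
ft_force: [0.2, -0.2, -0.6]
grip_width: 0.0089
grasp_force: 59.8
```

Run:
```python
from h import *
chan('w14'); go(.6238,-.012,.0595,85.9)
```

```text
[ 0.62340797 -0.01426466  0.10406577] [ 0.2 -0.2 -0.6] 0.008940237816834585
strip lower edge row 0 cols 238 266 mid 252.0
-14 [13, 5, 16, 8, 4, 11, 9, 10, 7, 11, 9, 20, 14, 13, 11, 10, 7, 12, 21, 68, 134, 135, 129, 154, 160, 103, 95, 82, 49, 45, 93, 121, 120, 119, 120, 120, 120, 120, 119, 121, 120, 118, 119, 123, 118, 63, 108, 160, 162, 160, 160, 127, 124, 128, 129, 125, 88, 27, 13, 15, 15, 14, 22, 13, 11, 14, 9, 17, 10, 15, 11, 12, 13, 15, 7]
d [0.046 0.007 0.887] w [ 0.  0. -0.] t 34.15 angnow 85.9
```

>>> {"name": "drive_tool", "arguments": {"rows": [{"dx":0.04,"dy":0,"dz":0.1,"wx":0,"wy":0,"wz":0,"hand":2},{"dx":0.04,"dy":0,"dz":0.2,"wx":0,"wy":0,"wz":0,"hand":2},{"dx":0.04,"dy":0,"dz":0.3,"wx":0,"wy":0,"wz":0,"hand":2},{"dx":0.04,"dy":0,"dz":0.4,"wx":0,"wy":0,"wz":0,"hand":2},{"dx":0.04,"dy":0,"dz":0.5,"wx":0,"wy":0,"wz":0,"hand":2},{"dx":0.04,"dy":0,"dz":0.6,"wx":0,"wy":0,"wz":0,"hand":2},{"dx":0.04,"dy":0,"dz":0.7,"wx":0,"wy":0,"wz":0,"hand":2},{"dx":0.04,"dy":0,"dz":0.8,"wx":0,"wy":0,"wz":0,"hand":2},{"dx":0.04,"dy":0,"dz":0.86,"wx":0,"wy":0,"wz":0,"hand":2},{"dx":0.04,"dy":0,"dz":0.9,"wx":0,"wy":0,"wz":0,"hand":2},{"dx":0.04,"dy":0,"dz":0.9,"wx":0,"wy":0,"wz":0,"hand":2},{"dx":0.04,"dy":0,"dz":0.9,"wx":0,"wy":0,"wz":0,"hand":2}]}}

```text
clock: 35.35
eef_pos: [0.6233, -0.0122, 0.0585]
tool_rot: [0.732, 0.681, -0.0, -0.0]
ft_force: [0.3, -0.1, -0.5]
grip_width: 0.0087
grasp_force: 59.8
```

>>> {"name": "drive_tool", "arguments": {"rows": [{"dx":0,"dy":0,"dz":0.02,"wx":0,"wy":0,"wz":0,"hand":2},{"dx":0,"dy":0,"dz":0.02,"wx":0,"wy":0,"wz":0,"hand":28},{"dx":0,"dy":0,"dz":0.02,"wx":0,"wy":0,"wz":0,"hand":28},{"dx":0,"dy":0,"dz":0.02,"wx":0,"wy":0,"wz":0,"hand":28},{"dx":0,"dy":0,"dz":-0.3,"wx":0,"wy":0,"wz":0,"hand":28},{"dx":0,"dy":0,"dz":-1,"wx":0,"wy":0,"wz":0,"hand":40},{"dx":0,"dy":0,"dz":-1.8,"wx":0,"wy":0,"wz":0,"hand":40},{"dx":0,"dy":0,"dz":-2.6,"wx":0,"wy":0,"wz":0,"hand":40},{"dx":0,"dy":0,"dz":-3.1,"wx":0,"wy":0,"wz":0,"hand":40},{"dx":0,"dy":0,"dz":-3.1,"wx":0,"wy":0,"wz":0,"hand":40},{"dx":0,"dy":0,"dz":-3.1,"wx":0,"wy":0,"wz":0,"hand":40}]}}

```text
clock: 36.45
eef_pos: [0.6235, -0.0123, 0.2138]
tool_rot: [0.732, 0.681, 0.0, 0.0]
ft_force: [0.1, 0.3, -1.3]
grip_width: 0.0399
grasp_force: 0.0
```

Run:
```python
from h import *
o,im=snap('wrist','w15'); print(o['eef_pos'])
g=cv2.imread('pics/w15.png'); cv2.imwrite('pics/w15b.png',cv2.resize(g[0:384,180:330],None,fx=1.56,fy=1.56,interpolation=cv2.INTER_CUBIC))
go(.6303,.086,.059,85.9)
```

```text
[ 0.62353456 -0.01228073  0.21384439]
d [1.972 0.017 3.067] w [-0.02  0.    0.  ] t 36.5 angnow 85.9
```

View pics/w15b.png

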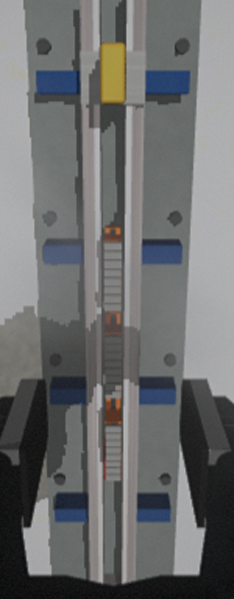

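All three strips stand in the channel (crop tops at rows 275, 355, 455), with the grip at (113,75). Now pinch the grip and push the rail home.

>>> {"name": "drive_tool", "arguments": {"rows": [{"dx":0.9,"dy":0.02,"dz":0,"wx":0,"wy":0,"wz":0,"hand":50},{"dx":1.97,"dy":0.02,"dz":0,"wx":0,"wy":0,"wz":0,"hand":50},{"dx":1.97,"dy":0.02,"dz":0.5,"wx":0,"wy":0,"wz":0,"hand":50},{"dx":1.97,"dy":0.02,"dz":1.2,"wx":0,"wy":0,"wz":0,"hand":50},{"dx":1.97,"dy":0.02,"dz":2,"wx":0,"wy":0,"wz":0,"hand":50},{"dx":1.97,"dy":0.02,"dz":2.6,"wx":0,"wy":0,"wz":0,"hand":50},{"dx":1.97,"dy":0.02,"dz":3.07,"wx":0,"wy":0,"wz":0,"hand":50},{"dx":1.97,"dy":0.02,"dz":3.07,"wx":0,"wy":0,"wz":0,"hand":50},{"dx":1.97,"dy":0.02,"dz":3.07,"wx":0,"wy":0,"wz":0,"hand":50},{"dx":1.97,"dy":0.02,"dz":3.07,"wx":0,"wy":0,"wz":0,"hand":5},{"dx":1.97,"dy":0.02,"dz":3.07,"wx":0,"wy":0,"wz":0,"hand":5},{"dx":1.97,"dy":0.02,"dz":3.07,"wx":0,"wy":0,"wz":0,"hand":5},{"dx":1.97,"dy":0.02,"dz":3.07,"wx":0,"wy":0,"wz":0,"hand":5},{"dx":1.97,"dy":0.02,"dz":3.07,"wx":0,"wy":0,"wz":0,"hand":5}]}}

```text
clock: 37.9
eef_pos: [0.6304, 0.0862, 0.0616]
tool_rot: [0.732, 0.681, -0.0, -0.001]
ft_force: [-4.6, -0.0, 5.5]
grip_width: 0.0109
grasp_force: 61.6
```

>>> {"name": "drive_tool", "arguments": {"rows": [{"dx":-0.15,"dy":0,"dz":0,"wx":0,"wy":0,"wz":0,"hand":5},{"dx":-0.3,"dy":0,"dz":0,"wx":0,"wy":0,"wz":0,"hand":5},{"dx":-0.5,"dy":0,"dz":0,"wx":0,"wy":0,"wz":0,"hand":5},{"dx":-0.7,"dy":0,"dz":0,"wx":0,"wy":0,"wz":0,"hand":5},{"dx":-0.9,"dy":0,"dz":0,"wx":0,"wy":0,"wz":0,"hand":5},{"dx":-1.1,"dy":0,"dz":0,"wx":0,"wy":0,"wz":0,"hand":5},{"dx":-1.3,"dy":0,"dz":0,"wx":0,"wy":0,"wz":0,"hand":5},{"dx":-1.5,"dy":0,"dz":0,"wx":0,"wy":0,"wz":0,"hand":5},{"dx":-1.7,"dy":0,"dz":0,"wx":0,"wy":0,"wz":0,"hand":5},{"dx":-1.9,"dy":0,"dz":0,"wx":0,"wy":0,"wz":0,"hand":5},{"dx":-2.1,"dy":0,"dz":0,"wx":0,"wy":0,"wz":0,"hand":5},{"dx":-2.2,"dy":0,"dz":0,"wx":0,"wy":0,"wz":0,"hand":5},{"dx":-2.3,"dy":0,"dz":0,"wx":0,"wy":0,"wz":0,"hand":5},{"dx":-2.3,"dy":0,"dz":0,"wx":0,"wy":0,"wz":0,"hand":5},{"dx":-2.3,"dy":0,"dz":0,"wx":0,"wy":0,"wz":0,"hand":5}]}}

```text
clock: 39.4
eef_pos: [0.6222, -0.0255, 0.0616]
tool_rot: [0.731, 0.682, 0.001, -0.002]
ft_force: [-4.6, 7.9, 6.6]
grip_width: 0.011
grasp_force: 61.6
```

>>> {"name": "drive_tool", "arguments": {"rows": [{"dx":-0.04,"dy":0,"dz":0,"wx":0,"wy":0,"wz":0,"hand":5},{"dx":-0.08,"dy":0,"dz":0,"wx":0,"wy":0,"wz":0,"hand":5},{"dx":-0.08,"dy":0,"dz":0,"wx":0,"wy":0,"wz":0,"hand":5},{"dx":-0.08,"dy":0,"dz":0,"wx":0,"wy":0,"wz":0,"hand":5}]}}

```text
clock: 39.8
eef_pos: [0.622, -0.0286, 0.0616]
tool_rot: [0.731, 0.682, 0.002, -0.003]
ft_force: [-4.5, 11.1, 5.7]
grip_width: 0.0111
grasp_force: 61.6
```

>>> {"name": "drive_tool", "arguments": {"rows": [{"dx":-0.04,"dy":0,"dz":0,"wx":0,"wy":0,"wz":0,"hand":5},{"dx":-0.08,"dy":0,"dz":0,"wx":0,"wy":0,"wz":0,"hand":5},{"dx":-0.08,"dy":0,"dz":0,"wx":0,"wy":0,"wz":0,"hand":5},{"dx":-0.08,"dy":0,"dz":0,"wx":0,"wy":0,"wz":0,"hand":5}]}}

```text
clock: 40.2
eef_pos: [0.6217, -0.0316, 0.0616]
tool_rot: [0.731, 0.683, 0.003, -0.003]
ft_force: [-3.6, 13.6, 5.8]
grip_width: 0.0114
grasp_force: 61.7
```

>>> {"name": "drive_tool", "arguments": {"rows": [{"dx":-0.04,"dy":0,"dz":0,"wx":0,"wy":0,"wz":0,"hand":5},{"dx":-0.08,"dy":0,"dz":0,"wx":0,"wy":0,"wz":0,"hand":5},{"dx":-0.08,"dy":0,"dz":0,"wx":0,"wy":0,"wz":0,"hand":5},{"dx":-0.08,"dy":0,"dz":0,"wx":0,"wy":0,"wz":0,"hand":5}]}}

```text
clock: 40.6
eef_pos: [0.6217, -0.0318, 0.0616]
tool_rot: [0.73, 0.683, 0.005, -0.006]
ft_force: [-3.6, 23.3, 5.3]
grip_width: 0.0111
grasp_force: 61.6
```

>>> {"name": "drive_tool", "arguments": {"rows": [{"dx":0.08,"dy":0,"dz":0,"wx":0,"wy":0,"wz":0,"hand":5},{"dx":0.08,"dy":0,"dz":0,"wx":0,"wy":0,"wz":0,"hand":50},{"dx":0.08,"dy":0,"dz":0,"wx":0,"wy":0,"wz":0,"hand":50},{"dx":0.08,"dy":0,"dz":0,"wx":0,"wy":0,"wz":0,"hand":50},{"dx":0.08,"dy":0,"dz":-0.5,"wx":0,"wy":0,"wz":0,"hand":50},{"dx":0.08,"dy":0,"dz":-1.4,"wx":0,"wy":0,"wz":0,"hand":50},{"dx":0.5,"dy":0,"dz":-2.3,"wx":0,"wy":0,"wz":0,"hand":50},{"dx":0.7,"dy":0,"dz":-3,"wx":0,"wy":0,"wz":0,"hand":50},{"dx":0.7,"dy":0,"dz":-3,"wx":0,"wy":0,"wz":0,"hand":50},{"dx":0.7,"dy":0,"dz":-3,"wx":0,"wy":0,"wz":0,"hand":50}]}}

```text
clock: 41.6
eef_pos: [0.6255, -0.0063, 0.2112]
tool_rot: [0.732, 0.681, 0.001, 0.001]
ft_force: [0.7, -0.8, 0.3]
grip_width: 0.05
grasp_force: 0.0
```

Run:
```python
from h import *
o,im=snap('wrist','w16'); print(o['eef_pos'],o['clock'])
c=im.astype(int); m=(c[...,0]>120)&(c[...,2]<85)&(c[...,1]>80); m[:,:225]=0; m[:,285:]=0
ys,xs=np.nonzero(m); print(xs.min(),xs.max(),ys.min(),ys.max())
for v in (ys.max()-26,ys.max()-13,ys.max()): print(p2w('wrist',xs.mean(),v,.084,o).round(4))
g=cv2.imread('pics/w16.png'); cv2.imwrite('pics/w16b.png',cv2.resize(g[60:384,100:400],None,fx=1.8,fy=1.8,interpolation=cv2.INTER_CUBIC))
```

```text
[ 0.62553939 -0.00634448  0.21122717] 41.6
243 256 196 320
[ 0.6147 -0.1099  0.084 ]
[ 0.6136 -0.1237  0.084 ]
[ 0.6126 -0.138   0.084 ]
```

View pics/w16b.png

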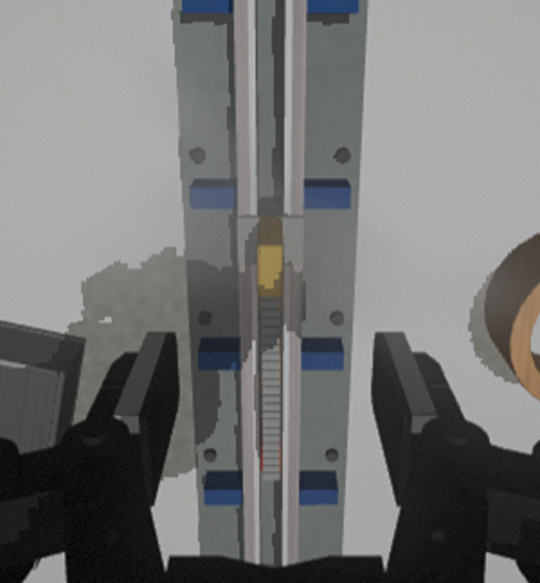

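The rail is shut, grip at crop (270,270), and the strips form one continuous row in front of the follower. One last check.

Run:
```python
from h import *
o=bot.get_obs(); print(p2w('wrist',249.5,211,.084,o))
snap('scene','s2'); g=cv2.imread('pics/s2.png'); cv2.imwrite('pics/s2b.png',cv2.resize(g[80:290,80:400],None,fx=2.4,fy=2.4,interpolation=cv2.INTER_CUBIC))
for t in('stub','tray','strip0'): print(t,[(round(d['score'],2),d['extent']) for d in bot.look_for('scene',t)[:4]])
```

```text
[ 0.61949597 -0.02982689  0.084     ]
stub [(0.58, [227.3, 189.6, 10.6, 18.9]), (0.2, [198.1, 185.6, 201.1, 97.0])]
tray [(0.71, [197.2, 184.9, 203.4, 98.9]), (0.67, [194.9, 134.0, 46.7, 48.2])]
strip0 [(0.65, [214.2, 185.4, 17.5, 12.1]), (0.57, [202.7, 184.4, 15.3, 10.6])]
```

View pics/s2b.png

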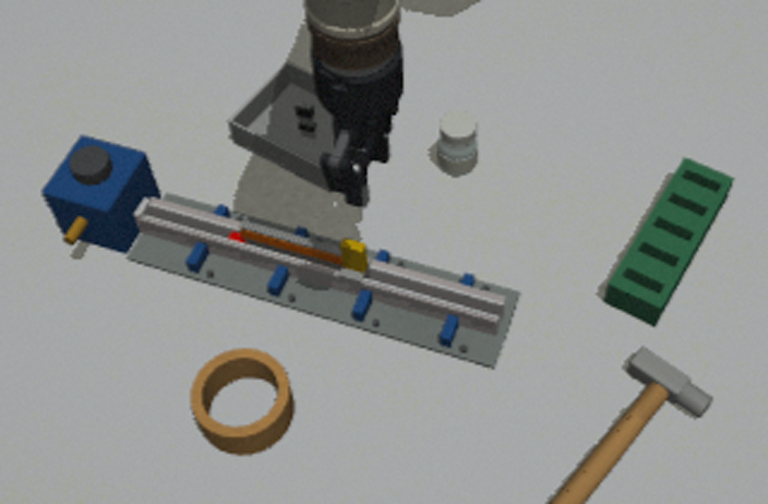

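The scene view shows the stub in the tray at (305,118), the orange strips level between the red follower and the yellow grip, the rack empty and the bystanders where they were. Handing in.

```bash
python3 -c "
from workcell import bot
print(bot.job_done())"
```

```text
the job is handed in; nothing more can be done
None
```

Job handed in: the stub is in the scrap tray, all three strips found in the rack stand in the channel, the rail is pushed fully home, and the hammer, tape core and jar were left alone; the hand-in returned no verdict.

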